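# Load the animal parade and slide it into the show case

### The job

Swing the clamp lever fully open, pull the sled all the way out of the show case by its handle, and stand every flat wooden animal that is on the table upright in a slot of its own, its foot fully down. Then, with the clamp still open, slide the sled fully home into the case and swing the clamp back to locked, with the animals still standing in their slots. Never move the sled while it is clamped, and leave the other toys where they are.

Things in the scene. Friction and masses are not known exactly. Their poses are not given: they have to be found in the camera images.
- bear: flat dark hardwood toy bear (round head with two small round ears, 79 mm tall) on a brass foot bar; may be absent. Origin: centre of the foot's underside, z up. Foot 50 (x) x 24 (y) x 14 mm high; body from 14 to 54 mm up, 40 wide (x) x 14 mm thick (y); head above it at most 28 mm wide (bird's beak to 26, giraffe's nose to 20 mm off centre). About 0.17 kg, mostly foot.
- rabbit: flat dark hardwood toy rabbit (small round head with two long upright ears, 90 mm tall) on a brass foot bar; may be absent. Origin: centre of the foot's underside, z up. Foot 50 (x) x 24 (y) x 14 mm high; body from 14 to 54 mm up, 40 wide (x) x 14 mm thick (y); head above it at most 28 mm wide (bird's beak to 26, giraffe's nose to 20 mm off centre). About 0.17 kg, mostly foot.
- cat: flat dark hardwood toy cat (round head with two pointed ears, 78 mm tall) on a brass foot bar; may be absent. Origin: centre of the foot's underside, z up. Foot 50 (x) x 24 (y) x 14 mm high; body from 14 to 54 mm up, 40 wide (x) x 14 mm thick (y); head above it at most 28 mm wide (bird's beak to 26, giraffe's nose to 20 mm off centre). About 0.17 kg, mostly foot.
- bird: flat dark hardwood toy bird (small round head with a beak to one side, 72 mm tall) on a brass foot bar; may be absent. Origin: centre of the foot's underside, z up. Foot 50 (x) x 24 (y) x 14 mm high; body from 14 to 54 mm up, 40 wide (x) x 14 mm thick (y); head above it at most 28 mm wide (bird's beak to 26, giraffe's nose to 20 mm off centre). About 0.17 kg, mostly foot.
- giraffe: flat dark hardwood toy giraffe (thin upright neck with a small head to one side, 90 mm tall) on a brass foot bar; may be absent. Origin: centre of the foot's underside, z up. Foot 50 (x) x 24 (y) x 14 mm high; body from 14 to 54 mm up, 40 wide (x) x 14 mm thick (y); head above it at most 28 mm wide (bird's beak to 26, giraffe's nose to 20 mm off centre). About 0.17 kg, mostly foot.
- stand: fixed pine base board, 130 (x) by 610 mm (y from -250 to +360), 12 mm thick. Origin on the table under the middle of the mouth of the clear show case, which covers y -250 to 0, x +-65 mm, up to 143 mm high, and is open only at the mouth. +y is the way the sled slides out; the sled's axes are parallel to the stand's.
- sled (a joint): travel (m) of the light pine sled on its rail along the stand's +y: 0 = fully home in the case against the end stop, 0.28 = fully out against the other stop (loading place). Stiff-running: about 3 N, stays where left. The deck is 90 mm wide (x), 225 mm long (y), its top 38 mm over the table; at 0 its middle is 120 mm inside the mouth.
- sled_handle (a point): near the top of the sled's upright handle, a dark square wooden post 16 x 16 mm standing on the sled's front arm: this point is 62 mm over the table and 12 mm below the post's top; post free on all sides down to 28 mm over the table. It is 180 mm out (+y) from the deck's middle, so it always stays outside the case.
- slot0 (a point): centre of the floor of slot 0 in the sled's deck (innermost; slots lie 46 mm apart along y), axes as the stand's. Slot 53 mm along x by 27 mm along y, 12 mm deep with a slightly bevelled mouth; floor 26 mm over the table. Takes one foot bar, either way round; seated, the foot stands 2 mm proud of the deck.
- slot1 (a point): centre of the floor of slot 1 in the sled's deck (in between; slots lie 46 mm apart along y), axes as the stand's. Slot 53 mm along x by 27 mm along y, 12 mm deep with a slightly bevelled mouth; floor 26 mm over the table. Takes one foot bar, either way round; seated, the foot stands 2 mm proud of the deck.
- slot2 (a point): centre of the floor of slot 2 in the sled's deck (in between; slots lie 46 mm apart along y), axes as the stand's. Slot 53 mm along x by 27 mm along y, 12 mm deep with a slightly bevelled mouth; floor 26 mm over the table. Takes one foot bar, either way round; seated, the foot stands 2 mm proud of the deck.
- slot3 (a point): centre of the floor of slot 3 in the sled's deck (in between; slots lie 46 mm apart along y), axes as the stand's. Slot 53 mm along x by 27 mm along y, 12 mm deep with a slightly bevelled mouth; floor 26 mm over the table. Takes one foot bar, either way round; seated, the foot stands 2 mm proud of the deck.
- slot4 (a point): centre of the floor of slot 4 in the sled's deck (outermost; slots lie 46 mm apart along y), axes as the stand's. Slot 53 mm along x by 27 mm along y, 12 mm deep with a slightly bevelled mouth; floor 26 mm over the table. Takes one foot bar, either way round; seated, the foot stands 2 mm proud of the deck.
- clamp (a joint): angle (rad) of the steel clamp lever beside the rail: 0 = locked (lever along the stand's +y), 1.5 = fully open (swung anticlockwise from above, pointing to the stand's -x). Turns about the vertical; stiff, about 2 N at the post, stays where left.
- clamp_pivot (a point): fixed point on the clamp lever's vertical axis, 67 mm over the table (the height of clamp_post)
- clamp_post (a point): near the top of the black upright round finger post at the lever's end: 16 mm diameter, 60 mm from the lever's axis; this point is 67 mm over the table, 16 mm below the post's top; post free from 45 mm over the table up
- owl: bystander: white ceramic owl, 56 mm across, 90 mm tall; origin under its middle
- top: bystander: hardwood spinning top in its ring holder, 52 mm across, 67 mm tall; origin under its middle
- duck: bystander: yellow tin duck on the turntable, about 75 x 45 mm, 78 mm tall; origin under its middle
- helicopter: bystander: blue plastic helicopter on the turntable, rotor 130 mm across, 68 mm tall; origin under its middle
- turntable: bystander, fixed: round wooden display turntable, 210 mm across, 26 mm high; origin under its middle
- brick0: bystander: small orange building brick, 32 x 16 mm, 18 mm high; origin under its middle
- brick1: bystander: small orange building brick, 32 x 16 mm, 18 mm high; origin under its middle
Not all that is in view belongs to the job. Leave any white look-alike of the rabbit alone.

How it is judged:
By the outcome, as a careful person would: the job done as asked, in the order asked, and still so for the second after the job is handed in, with the robot touching nothing.
Of bear, rabbit, cat, bird, giraffe only 3 to 5 are there at a start; the rules pass over those that are not, and their reading is None.
At some moment in a run one of bear, rabbit, cat, bird, giraffe may be knocked a few centimetres aside while the robot is not near it.
Once in a run the grip may slacken for a moment while it holds something.
It also fails if it takes over 210 s, if anything falls off the work surface, if the arm or the gripper's body presses on something with over 40 N, if the wrist force passes 120 N, or if a joint passes its speed limit or range.

### The arm

A 7-joint arm with a two-finger parallel gripper is mounted at the origin on the work surface. World frame = base frame: x ahead of the robot, y to its left, z up, the work surface at z = 0. Lengths are in m, angles in rad, forces in N, time in s.
With the tool pointing down it reaches from about 0.4 to 0.85 m from the base axis. Payload 4.5 kg.
Tool frame: the origin (TCP) lies on the centre line of the jaws, within the pads' length; the fingertips stand 14 mm ahead of it and the grasp point (between the pads) lies 5 mm behind it (r.tcp_to_tips is the z of the fingertips in the tool frame, in m); z points along the fingers, y is the direction in which the jaws open and shut (so a half turn about z gives the same grasp; the last joint's range is limited). The gripper opens to 88 mm and grips with 3 to 60 N. Pads are 18 mm wide; open, the fingers measure 123 mm over their backs; the gripper's body (75 mm by 187 mm) begins 45 mm behind the grasp point.
Start: joints at [-1.114, 0.689, -0.195, 1.565, 0.157, 0.902, -0.215], TCP at [0.256, 0.57, 0.253] pointing down, gripper open.
Joint ranges: [-3.01, 3.01], [-0.46, 2.08], [-1.47, 1.51], [0.13, 2.56], [-1, 4.14], [0.04, 2.09], [-2.66, 2.66]. Speed limits (rad/s): [2.57, 2.57, 3.14, 3.14, 3.14, 3.14, 3.14].

### API

Orientations are given as a unit quaternion [x, y, z, w].
In Python, from plant import r, viewer gives the robot as it stands.
- The arm moves only by the shell command python3 -m inch 'ROWS' [FORCE]. ROWS is JSON, a list of rows, each a list of 3 entries, a list of its own where there are three numbers: the closure, from 0 (fully open) to 1 (shut), then the shift along the tool's x, y, z in cm, then the turn about the tool's z in degrees. In form: [[fingers, [x, y, z], yaw], ...]. A call has 1 to 20 rows; each row is the pose to reach, as a shift and turn from the pose commanded when the call began, along the tool's axes at that moment; what a row does not reach only later rows make up. A row lasts 1/10 s, in which the tool goes at most 50 mm and 8.59 degrees, less where a joint would pass 70% of its speed; a pose out of reach is approached as far as the arm can. A call with a gripper value outside its range is refused whole. The fingers move at their own pace and stop on an object; FORCE is the grip in N (left out, the last holds). Time passes only in rows, so rows that repeat a pose let the fingers close. It gives the time, the measured TCP pose, the force and the opening at its end, in the units of the state.
- r.get_state(): the state, without advancing time (a new reading comes with each control period).
- viewer.snapshot(name): name is "side" or "top"; returns the picture (480x640x3 uint8, red, green, blue); there is no depth.
- viewer.camera_params(name): a dict with "intrinsics" (3x3 intrinsics, pixels), "world_to_cam" (4x4, takes a point from world to camera coordinates). Camera axes: x right, y up, looking along -z (the intrinsics and any distortion apply to the point x, -y, -z); pixel columns grow to the right and rows downward; lengths in m; the calibration is good to about 2 mm. A picture is of the moment at which its call begins. camera_params takes no time and is no camera call.
- r.finish_job(): hands the job in, once; it reports no verdict.
Trained networks look in the newest picture that a camera, given by its name, has taken for a name from the list of things; names that differ only in an ending like _2 or _b are one class to them, and where a whole thing is asked for, a point or a joint stands for the part that bears it (a point fixed in the world has none). Each returns a list of dicts, best first, with "p" (0 to 1); they miss things now and then, are a little off and sometimes report something else, mostly with a low value. They report only what shows in the picture. A call takes as long as a camera call. They do not tell look-alikes from the thing itself.
- viewer.outline_of(camera, name): "pixels" (480x640 bool, what is visible of it) and "bbox" ([left, top, width, height] in pixels, round what is visible of it).
The state is a dict: "clock": time; "q": joint angles; "qd": joint speeds; "joint_torque": joint torques, N m; "tool_pos": TCP position; "eef_rot": TCP orientation; "contact_force": force on the tool from outside, world axes, zero at the start; "moment": the same for the moment, N m; "opening": opening from 0.0 (shut) to 1.0 (fully open).
Only numpy, scipy, OpenCV 4.12 (cv2) and the standard library are available. Lean on these libraries where they do the work, as an engineer would, in place of code of your own. Each camera call takes 0.05 s, during which the arm holds its last target.

## Working session

There is one attempt and no reset: what is moved stays moved. The work goes in short steps, Python scripts to look and compute and a shell command to move; the robot and the scene stay as the last step left them, time stands still between calls to the robot, and variables do not carry over. Pictures are saved under pics/ and viewed, and the job is handed in when it is done.

```bash
ls; mkdir -p pics
python3 - <<'E'
from plant import r, viewer
import cv2
s=r.get_state(); print({k:(v if not hasattr(v,'round') else v) for k,v in s.items()})
for n in("side","top"):
    im=viewer.snapshot(n); cv2.imwrite(f"pics/{n}0.png",im[:,:,::-1])
    print(n,viewer.camera_params(n))
E
```

```text
pics
{'clock': 0.0, 'q': array([-1.11419237,  0.68997745, -0.1945198 ,  1.56634058,  0.15730542,
        0.90246843, -0.21510837]), 'qd': array([-1.18519735e-04,  1.93810503e-04, -1.42120415e-03,  1.08098541e-03,
       -3.01458898e-05, -1.75316587e-03,  1.79320245e-04]), 'joint_torque': array([ 4.32041543e-04, -5.27567267e+01, -1.26674473e+00, -1.53430957e+01,
       -5.25753584e-02,  6.32162264e-03,  1.65555398e-04]), 'tool_pos': array([0.25624475, 0.56940114, 0.25191514]), 'eef_rot': array([ 2.09789988e-01,  9.77746056e-01, -8.91848136e-04, -1.26061505e-04]), 'contact_force': array([-0.68030877, -0.38633476,  0.42763549]), 'moment': array([-0.02800841, -0.00979219,  0.05734416]), 'opening': 0.9963832708927006}
side {'intrinsics': array([[547.18833622,   0.        , 318.36546451],
       [  0.        , 547.18833622, 238.58808827],
       [  0.        ,   0.        ,   1.        ]]), 'world_to_cam': array([[-0.99328035, -0.1157084 ,  0.00238913,  0.56841418],
       [ 0.09177734, -0.77493607,  0.62534071, -0.12514663],
       [-0.07050575,  0.62135791,  0.78034818, -1.11956535],
       [ 0.        ,  0.        ,  0.        ,  1.        ]])}
top {'intrinsics': array([[606.59710815,   0.        , 317.30995044],
       [  0.        , 606.59710815, 236.75783713],
       [  0.        ,   0.        ,   1.        ]]), 'world_to_cam': array([[-0.03013344, -0.99949837, -0.00974645, -0.01575963],
       [ 0.99797396, -0.03063126,  0.05576465, -0.5589519 ],
       [-0.05603522, -0.00804633,  0.99839637, -1.65451218],
       [ 0.        ,  0.        ,  0.        ,  1.        ]])}
```

View pics/side0.png

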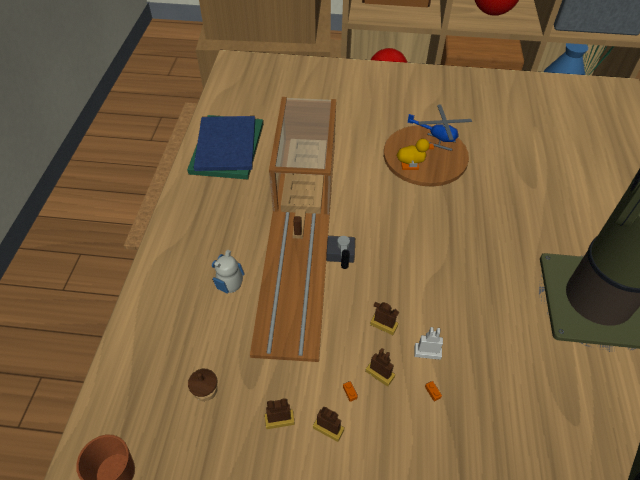

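View pics/top0.png

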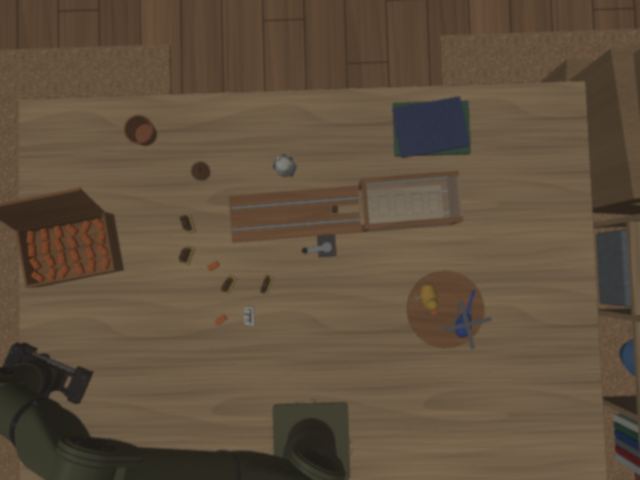

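```bash
cat > h.py <<'E'
from plant import r, viewer
import numpy as np, cv2
def cam(n):
    p=viewer.camera_params(n); return np.array(p["intrinsics"]),np.array(p["world_to_cam"])
def proj(n,P):
    K,T=cam(n); P=np.atleast_2d(P); c=P@T[:3,:3].T+T[:3,3]; c=c*[1,-1,-1]
    u=c@K.T; return u[:,:2]/u[:,2:]
def back(n,uv,z):
    K,T=cam(n); uv=np.atleast_2d(np.array(uv,float))
    d=np.c_[uv,np.ones(len(uv))]@np.linalg.inv(K).T*[1,-1,-1]
    R=T[:3,:3]; o=-R.T@T[:3,3]; d=d@R
    return o+d*((z-o[2])/d[:,2])[:,None]
def snap(n,name=None):
    im=viewer.snapshot(n)[:,:,::-1].copy()
    if name: cv2.imwrite(f"pics/{name}.png",im)
    return im
def crop(im,x,y,w,h,s,name):
    c=cv2.resize(im[y:y+h,x:x+w],None,fx=s,fy=s,interpolation=cv2.INTER_CUBIC); cv2.imwrite(f"pics/{name}.png",c)
E
python3 - <<'E'
from h import *
ims={n:snap(n) for n in("side","top")}
for n in ims:
  for t in "bear rabbit cat bird giraffe stand sled_handle clamp_post clamp sled".split():
    for d in viewer.outline_of(n,t):
        if d["p"]>.15:
            ys,xs=np.nonzero(d["pixels"]); print(n,t,round(float(d["p"]),2),[int(v) for v in d["bbox"]],len(xs),xs.mean().round(1),ys.mean().round(1))
crop(ims["side"],250,290,200,150,4,"s_an")
crop(ims["top"],160,190,200,140,4,"t_an")
crop(ims["top"],220,160,250,110,3,"t_st")
crop(ims["side"],240,90,140,280,2,"s_st")
E
```

```text
side bear 0.73 [261, 398, 33, 30] 677 278.6 413.9
side bear 0.4 [396, 139, 35, 30] 667 413.2 154.5
side bear 0.25 [408, 104, 59, 42] 713 439.2 127.3
side rabbit 0.94 [413, 327, 28, 31] 673 429.2 344.9
side rabbit 0.75 [365, 351, 26, 33] 653 381.1 367.0
side rabbit 0.64 [188, 368, 27, 30] 772 202.8 384.1
side rabbit 0.52 [347, 384, 11, 13] 148 349.8 391.1
side cat 0.87 [313, 405, 31, 36] 669 328.7 423.8
side bird 0.65 [373, 300, 24, 33] 600 384.8 317.6
side bird 0.29 [369, 347, 23, 38] 656 381.6 366.8
side stand 0.68 [249, 94, 104, 270] 17072 298.7 233.5
side stand 0.58 [278, 173, 48, 67] 1872 301.7 198.1
side sled_handle 0.67 [278, 174, 47, 65] 1808 301.5 198.2
side sled_handle 0.57 [372, 301, 24, 35] 601 384.7 317.8
side clamp_post 0.73 [336, 231, 11, 35] 316 343.8 249.9
side clamp 0.57 [336, 235, 13, 32] 282 344.2 250.6
side sled 0.91 [277, 172, 46, 64] 1791 301.5 198.1
top bear 0.68 [230, 171, 233, 82] 12093 348.1 208.9
top bear 0.54 [178, 215, 20, 17] 188 187.9 223.2
top rabbit 0.74 [223, 274, 15, 20] 180 228.4 284.2
top rabbit 0.73 [242, 309, 11, 14] 165 248.9 315.1
top cat 0.79 [178, 247, 17, 18] 213 186.3 254.6
top bird 0.64 [261, 278, 10, 12] 132 266.2 284.1
top giraffe 0.35 [332, 190, 35, 34] 381 350.8 208.2
top stand 0.57 [229, 170, 234, 85] 11932 348.3 208.8
top sled_handle 0.63 [329, 192, 36, 30] 370 350.8 208.0
top clamp_post 0.76 [300, 240, 29, 12] 198 318.3 247.8
top clamp 0.66 [304, 241, 27, 11] 171 317.6 248.1
top sled 0.67 [333, 189, 29, 33] 353 350.8 208.6
```

View pics/s_an.png

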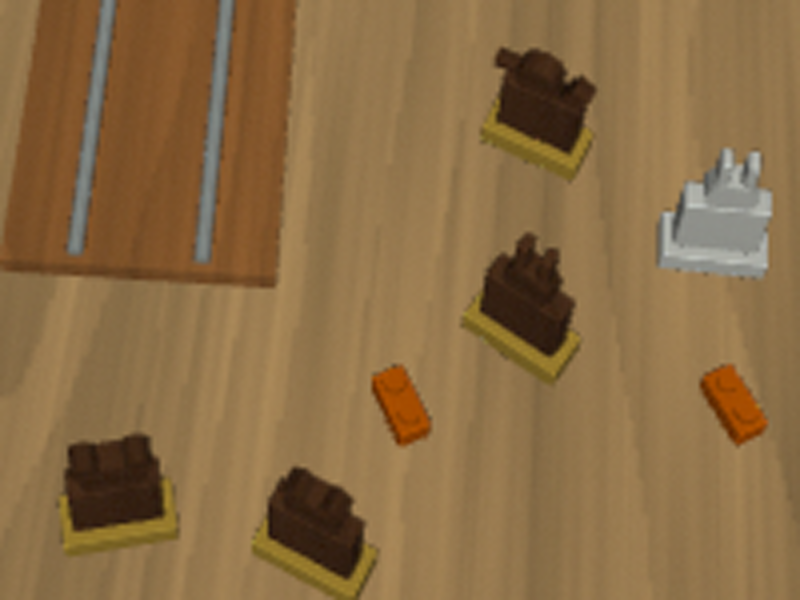

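View pics/t_an.png

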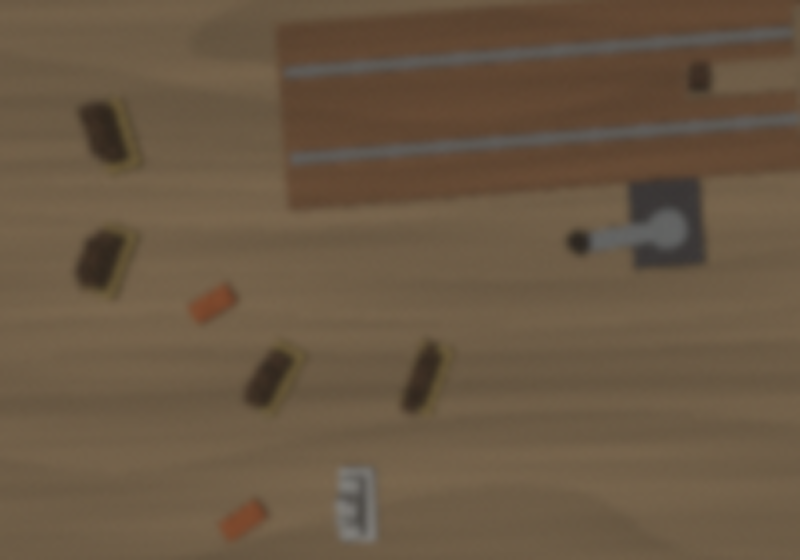

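View pics/t_st.png

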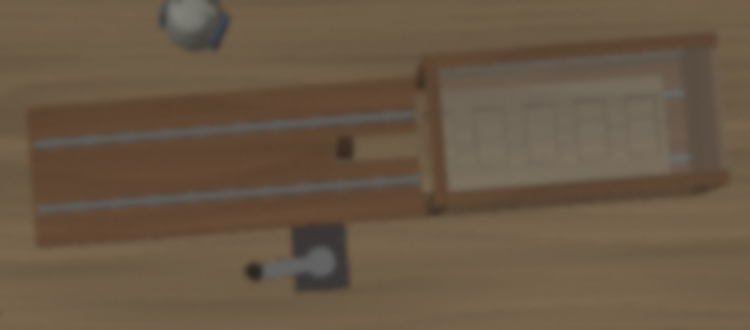

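View pics/s_st.png

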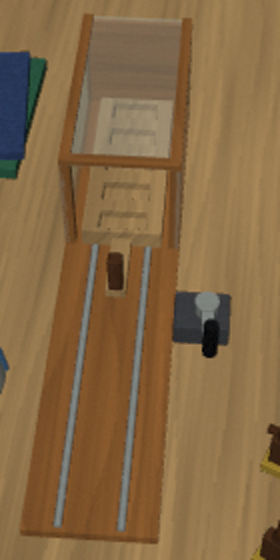

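```bash
cat >> h.py <<'E'
from scipy.optimize import minimize
S=4
def box(x0,x1,y0,y1,z0,z1): return np.array([[x,y,z] for x in(x0,x1) for y in(y0,y1) for z in(z0,z1)])
FOOT=box(-.025,.025,-.012,.012,0,.014); BODY=box(-.02,.02,-.007,.007,.014,.054)
def pose(P,x,y,a,z=0):
    c,s=np.cos(a),np.sin(a); return P@np.array([[c,-s,0],[s,c,0],[0,0,1]]).T+[x,y,z]
def hull(n,P,org,shape):
    m=np.zeros(shape,np.uint8); uv=(proj(n,P)-org+.5)*S-.5
    cv2.fillConvexPoly(m,cv2.convexHull(np.round(uv*16).astype(np.int32)),1,cv2.LINE_8,4); return m
def brass(im):
    h=cv2.cvtColor(im,cv2.COLOR_BGR2HSV).astype(int)
    return h
def fit_animal(ims,guess,z=0,verbose=False,cams=("side","top")):
    """guess x,y. fits dark body mask+brass mask in cameras"""
    crops={}
    for n in cams:
        c=proj(n,[[guess[0],guess[1],z+.03]])[0]; w=45 if n=="side" else 26
        o=np.maximum(np.round(c-w/2).astype(int),0)
        cr=ims[n][o[1]:o[1]+w,o[0]:o[0]+w]; cr=cv2.resize(cr,None,fx=S,fy=S,interpolation=cv2.INTER_CUBIC)
        h=cv2.cvtColor(cr,cv2.COLOR_BGR2HSV).astype(int)
        if n=="side":
            dark=h[...,2]<95; br=(h[...,1]>140)&~dark&(h[...,0]>18)&(h[...,0]<32)
        else:
            dark=h[...,2]<68; br=(h[...,1]>125)&~dark&(h[...,0]>19)&(h[...,0]<35)
        crops[n]=(o,dark,br,cr)
    def cost(p):
        t=0
        for n in cams:
            o,dark,br,cr=crops[n]; f=hull(n,pose(FOOT,*p,z),o,dark.shape)>0; b=hull(n,pose(BODY,*p,z),o,dark.shape)>0
            vf=f&~b
            # brass should match visible foot; body should be dark
            t+=(vf^br).sum()/max(vf.sum(),1)+ (b&~dark).sum()/max(b.sum(),1)
        return t
    best=None
    for a in np.linspace(0,np.pi,13)[:-1]:
        for dx in(-.012,0,.012):
            for dy in (-.012,0,.012):
                c=cost((guess[0]+dx,guess[1]+dy,a))
                if best is None or c<best[0]: best=(c,guess[0]+dx,guess[1]+dy,a)
    x=np.array(best[1:])
    for k in range(3):
        s=minimize(cost,x,method="Nelder-Mead",options=dict(initial_simplex=np.array([x]+[x+d for d in np.diag([.006,.006,.15])]),xatol=1e-4,fatol=1e-4)); x=s.x
    return x,s.fun,crops
E
python3 - <<'E'
from h import *
ims={n:cv2.imread(f"pics/{n}0.png") for n in("side","top")}
G={"bear":(279,412),"cat":(329,422),"rabbit":(381,366),"bird":(385,317)}
out=[]
for k,uv in G.items():
    g=back("side",uv,.03)[0]; x,f,cr=fit_animal(ims,g)
    x2,f2,_=fit_animal(ims,g,cams=("side",)); x3,f3,_=fit_animal(ims,g,cams=("top",))
    print(k,x[:2].round(4),np.degrees(x[2]).round(1),round(f,2),"side",x2[:2].round(4),np.degrees(x2[2]).round(1),round(f2,2),"top",x3[:2].round(4),np.degrees(x3[2]).round(1),round(f3,2))
    row=[]
    for n in("side","top"):
        o,d,b,c=cr[n]; c=c.copy()
        for P,col in((FOOT,(255,0,0)),(BODY,(0,0,255))):
            uv2=((proj(n,pose(P,*x))-o+.5)*S-.5); cv2.polylines(c,[cv2.convexHull(uv2.astype(np.int32))],True,col,1)
        c=cv2.resize(c,(190,190)); row.append(c); row.append(cv2.cvtColor(cv2.resize((d*80+b*200).astype(np.uint8),(190,190)),cv2.COLOR_GRAY2BGR))
    out.append(np.hstack(row))
cv2.imwrite("pics/fit0.png",cv2.resize(np.vstack(out),(600,600)))
E
```

```text
bear [0.604  0.3214] 16.6 1.44 side [0.6041 0.3212] 16.3 0.12 top [0.6072 0.3247] 26.0 1.24Traceback (most recent call last):
  File "<stdin>", line 6, in <module>
  File "h.py", line 56, in fit_animal
    c=cost((guess[0]+dx,guess[1]+dy,a))
  File "h.py", line 47, in cost
    o,dark,br,cr=crops[n]; f=hull(n,pose(FOOT,*p,z),o,dark.shape)>0; b=hull(n,pose(BODY,*p,z),o,dark.shape)>0
                                                                       ~~~~^^^^^^^^^^^^^^^^^^^^^^^^^^^^^^^^
  File "h.py", line 26, in hull
    m=np.zeros(shape,np.uint8); uv=(proj(n,P)-org+.5)*S-.5
                                    ~~~~^^^^^
  File "h.py", line 6, in proj
    K,T=cam(n); P=np.atleast_2d(P); c=P@T[:3,:3].T+T[:3,3]; c=c*[1,-1,-1]
        ~~~^^^
  File "h.py", line 4, in cam
    p=viewer.camera_params(n); return np.array(p["intrinsics"]),np.array(p["world_to_cam"])
ValueError: time passes only in moves, steps and waits
```

```bash
python3 - <<'E'
s=open('h.py').read()
s=s.replace('def cam(n):\n    p=','_C={}\ndef cam(n):\n    if n in _C: return _C[n]\n    p=').replace('return np.array(p["intrinsics"]),np.array(p["world_to_cam"])','_C[n]=(np.array(p["intrinsics"]),np.array(p["world_to_cam"])); return _C[n]')
open('h.py','w').write(s)
E
cat > fit.py <<'E'
from h import *
def run(ims,G,name,z=0):
    out=[];res={}
    for k,uv in G.items():
        g=back("side",uv,.03+z)[0]; x,f,_=fit_animal(ims,g,z,cams=("side",)); res[k]=x
        x3,f3,_=fit_animal(ims,x,z,cams=("top",))
        print(k,"side",x[:2].round(4),np.degrees(x[2]).round(1),round(f,2),"top",x3[:2].round(4),np.degrees(x3[2]).round(1),round(f3,2))
        _,_,cr=fit_animal(ims,x,z) 
        row=[]
        for n in("side","top"):
            o,d,b,c=cr[n]; c=c.copy()
            for P,col in((FOOT,(255,0,0)),(BODY,(0,0,255))):
                uv2=((proj(n,pose(P,*x,z))-o+.5)*S-.5); cv2.polylines(c,[cv2.convexHull(uv2.astype(np.int32))],True,col,1)
            c=cv2.resize(c,(190,190)); row.append(c); row.append(cv2.cvtColor(cv2.resize((d*80+b*200).astype(np.uint8),(190,190)),cv2.COLOR_GRAY2BGR))
        out.append(np.hstack(row))
    v=np.vstack(out); s=min(1,600/v.shape[0]); cv2.imwrite(f"pics/{name}.png",cv2.resize(v,None,fx=s,fy=s))
    return res
E
python3 - <<'E'
from fit import *
ims={n:cv2.imread(f"pics/{n}0.png") for n in("side","top")}
run(ims,{"bear":(279,412),"cat":(329,422),"rabbit":(381,366),"bird":(385,317)},"fit0")
E
```

```text
bear side [0.6041 0.3212] 16.3 0.12 top [0.6061 0.3249] 25.6 1.24
cat side [0.5172 0.3265] 158.3 0.15 top [0.5205 0.3298] 166.1 1.29
rabbit side [0.4326 0.2139] 148.3 0.17 top [0.4346 0.2171] 133.3 1.37
bird side [0.43   0.1093] 158.5 0.13 top [0.4324 0.1118] 155.0 1.36
```

View pics/fit0.png

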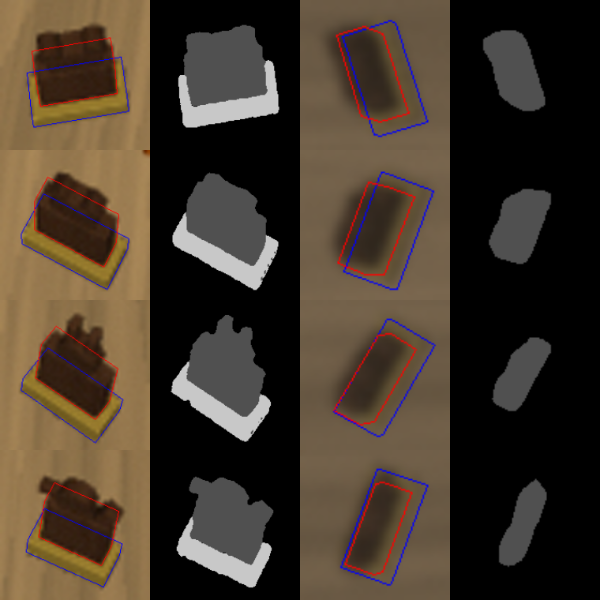

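Run:
```python
from h import *
im=cv2.imread("pics/side0.png"); 
crop(im,240,335,100,40,8,"c1"); crop(im,265,200,100,75,8,"c2")
t=cv2.convertScaleAbs(cv2.imread("pics/top0.png"),alpha=1.8); crop(t,222,185,100,70,8,"c3"); crop(t,290,185,100,75,8,"c4")
```

```text
(no output)
```

View pics/c1.png

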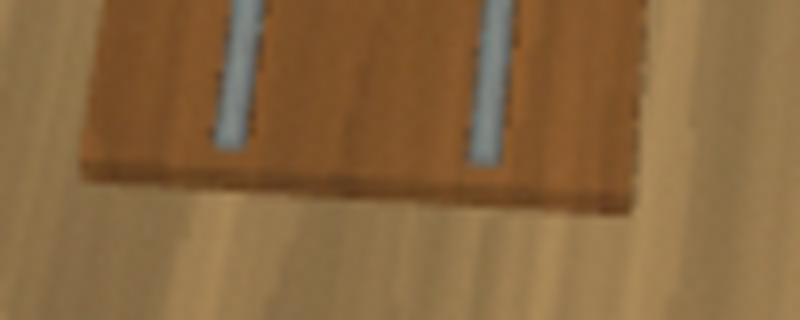

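View pics/c2.png

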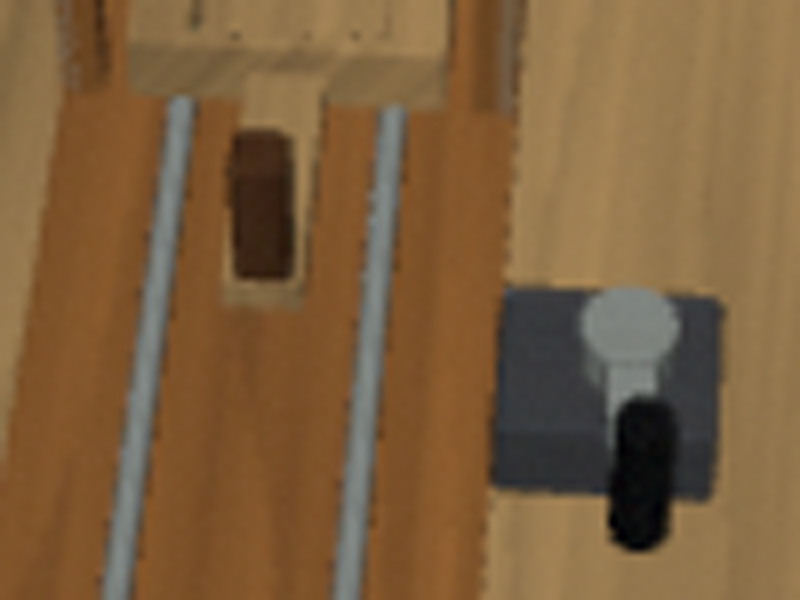

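View pics/c3.png

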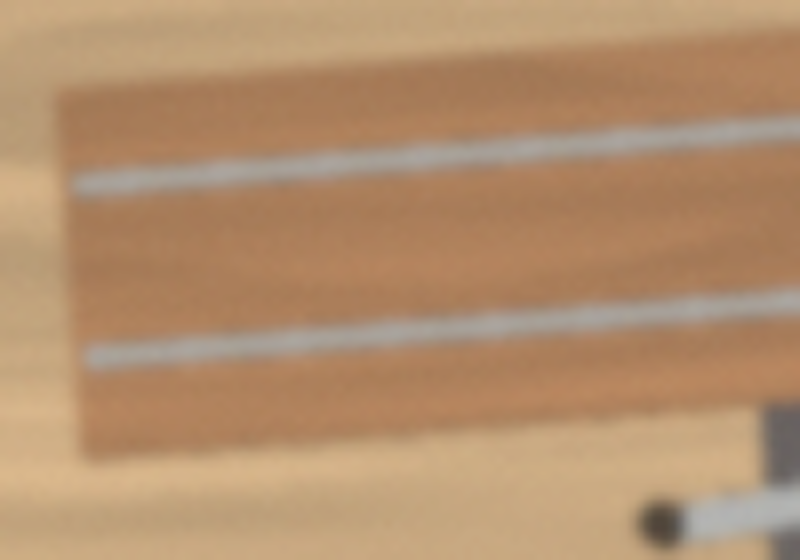

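View pics/c4.png

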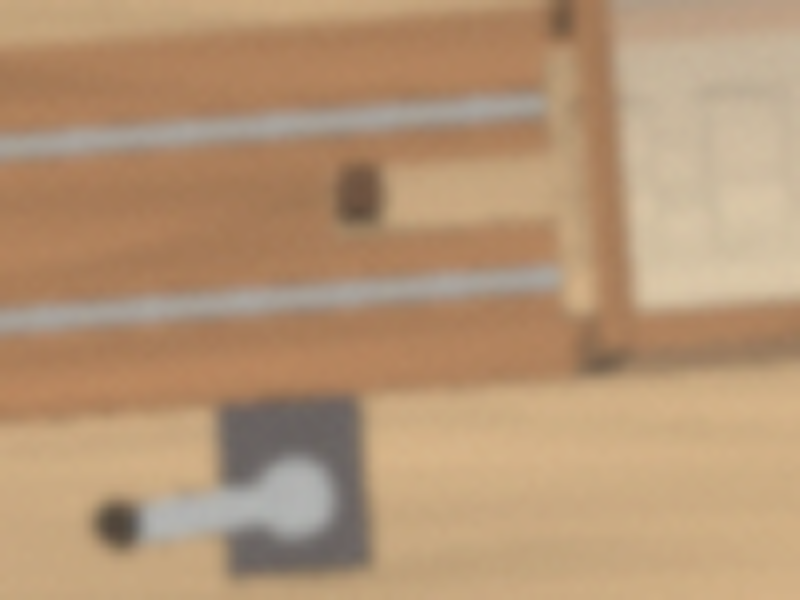

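Run:
```python
from h import *
def p(n,o,c,z): print(n,c,z,back(n,np.array(o)+(np.array(c)+.5)/8-.5,z)[0].round(4))
p("side",(240,335),(82,157),.012);p("side",(240,335),(635,187),.012)
p("side",(265,200),(263,144),.074);p("side",(265,200),(646,412),.083);p("side",(265,200),(631,322),.05)
p("side",(265,200),(510,115),.012)
p("top",(222,185),(60,90),.012);p("top",(222,185),(85,460),.012)
p("top",(290,185),(360,195),.074);p("top",(290,185),(117,524),.083);p("top",(290,185),(300,497),.05)
p("top",(290,185),(585,372),.012)
# rails line angles
for n,o,a,b in(("side",(265,200),(178,100),(115,598)),("side",(265,200),(392,108),(345,598)),("top",(222,185),(80,185),(798,127)),("top",(222,185),(90,358),(798,302))):
    A=back(n,np.array([np.array(o)+(np.array(c)+.5)/8-.5 for c in(a,b)]),.014); d=A[1]-A[0]
    print(n,A.round(4).tolist(),np.degrees(np.arctan2(-d[0],d[1])))
```

```text
side (82, 157) 0.012 [0.6777 0.2088 0.012 ]
side (635, 187) 0.012 [0.5478 0.2012 0.012 ]
side (263, 144) 0.074 [ 0.627 -0.085  0.074]
side (646, 412) 0.083 [ 0.5184 -0.001   0.083 ]
side (631, 322) 0.05 [ 0.5257 -0.0556  0.05  ]
side (510, 115) 0.012 [ 0.5678 -0.1571  0.012 ]
top (60, 90) 0.012 [0.6796 0.2085 0.012 ]
top (85, 460) 0.012 [0.551  0.2027 0.012 ]
top (360, 195) 0.074 [ 0.6277 -0.0814  0.074 ]
top (117, 524) 0.083 [0.5203 0.0024 0.083 ]
top (300, 497) 0.05 [ 0.5287 -0.0585  0.05  ]
top (585, 372) 0.012 [ 0.5703 -0.1583  0.012 ]
side [[0.6622, -0.1499, 0.014], [0.6523, 0.0231, 0.014]] 3.279015380096696
side [[0.6013, -0.154, 0.014], [0.5928, 0.0161, 0.014]] 2.8369763873421707
top [[0.6461, 0.202, 0.014], [0.6585, -0.0468, 0.014]] -177.15040411756814
top [[0.586, 0.1999, 0.014], [0.5979, -0.045, 0.014]] -177.23570841127548
```

```bash
cat >> h.py <<'E'
from scipy.spatial.transform import Rotation as Ro
def go(x,y,z,yaw=None):
    s=r.get_state(); R=Ro.from_quat(s["eef_rot"]).as_matrix(); p=np.array(s["tool_pos"])
    d=R.T@(np.array([x,y,z])-p)*100
    t=np.degrees(np.arctan2(R[1,1],R[0,1])); 
    o=""
    if yaw is not None:
        k=(t-yaw+90)%180-90; o=f"turn {k:.1f} (alt {k-180*np.sign(k):.1f})"
    print("now",p.round(4),"jaw yaw",round(t,1),"q7",round(s["q"][6],2),"open",round(s["opening"],3),"clk",round(s["clock"],1),"F",np.round(s["contact_force"],1),"\n shift cm",d.round(2),o)
E
python3 -c "
from h import *
go(.519,.0005,.14,3)"
```

```text
now [0.2565 0.57   0.2528] jaw yaw 65.8 q7 -0.22 open 1.004 clk 1.2 F [ 1.1  0.2 -0.2] 
 shift cm [-47.31 -41.16  11.27] turn 62.8 (alt -117.2)
```

```bash
python3 -m inch '[[0,[-4,-3.4,0],0],[0,[-8,-7,0],8],[0,[-12,-10.4,0],16],[0,[-16,-14,0],24],[0,[-20,-17.4,0],32],[0,[-24,-21,0],40],[0,[-28,-24.4,0],48],[0,[-32,-28,1],56],[0,[-36,-31.4,2.5],62.8],[0,[-40,-35,5],62.8],[0,[-44,-38.4,8],62.8],[0,[-47.3,-41.2,11.3],62.8],[0,[-47.3,-41.2,11.3],62.8],[0,[-47.3,-41.2,11.3],62.8],[0,[-47.3,-41.2,11.3],62.8]]' 20
python3 - <<'E'
from h import *
go(.519,.0005,.066,3)
i=snap("side"); crop(i,240,130,160,150,5,"a1")
i=cv2.convertScaleAbs(snap("top"),alpha=1.6); crop(i,250,180,133,100,6,"a1t")
E
```

```text
clock: 2.7
tool_pos: [0.5187, -0.0009, 0.1391]
eef_rot: [0.69, 0.724, -0.0, -0.0]
contact_force: [-0.6, 1.4, -0.3]
opening: 0.998
now [ 0.5187 -0.0009  0.1391] jaw yaw 2.8 q7 -0.03 open 0.998 clk 2.7 F [-0.6  1.4 -0.3] 
 shift cm [0.14 0.05 7.31] turn -0.2 (alt 179.8)
```

View pics/a1.png

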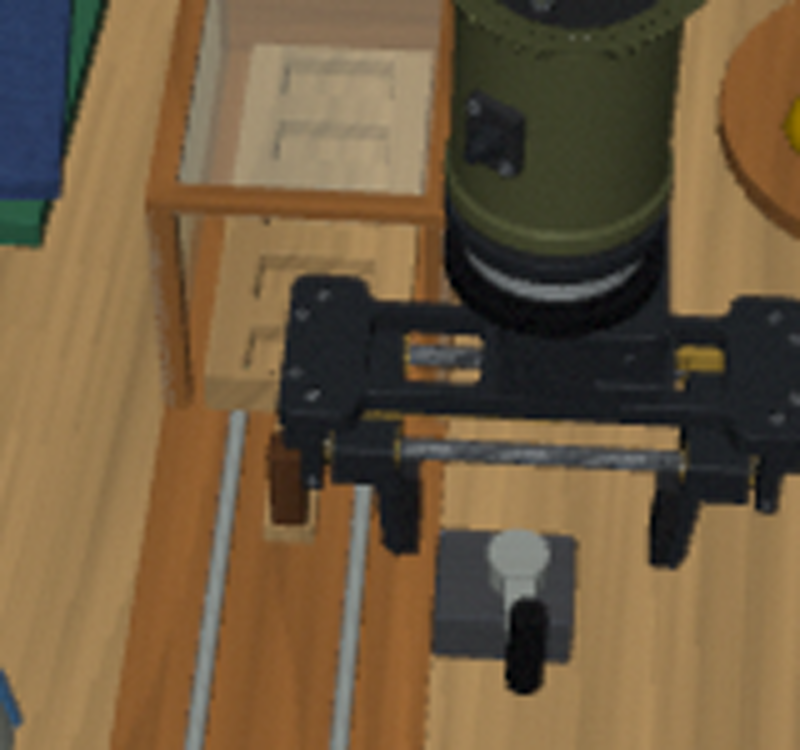

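```bash
python3 - <<'E'
from h import *
print(back("side",(240+(535)/5,130+557/5),.125), proj("side",[[.5187,-.0009,.125]]), proj("top",[[.5187,-.0009,.125]]))
E
python3 -m inch '[[0,[0.1,0,4],0],[0,[0.1,0,7.2],0],[0,[0.1,0,7.2],0],[0.4,[0.1,0,7.2],0],[0.6,[0.1,0,7.2],0],[0.9,[0.1,0,7.2],0],[0.9,[0.1,0,7.2],0],[0.9,[0.1,0,7.2],0],[0.9,[0.1,0,7.2],0],[0.9,[0.1,0,7.2],0]]' 15
python3 - <<'E'
from h import *
go(.519,.0005,.066,3)
i=snap("side"); crop(i,240,130,160,150,5,"a2")
i=cv2.convertScaleAbs(snap("top"),alpha=1.6); crop(i,250,180,133,100,6,"a1t")
E
```

```text
[[0.51617053 0.00749585 0.125     ]] [[346.05801536 237.90442824]] [[304.97051945 250.10752437]]
clock: 3.8
tool_pos: [0.5187, 0.0011, 0.0678]
eef_rot: [0.689, 0.725, 0.0, 0.0]
contact_force: [-0.6, 0.1, -0.7]
opening: 0.387
now [0.5187 0.0011 0.0678] jaw yaw 3.0 q7 -0.03 open 0.387 clk 3.8 F [-0.6  0.1 -0.7] 
 shift cm [-0.06  0.03  0.18] turn -0.0 (alt 180.0)
```

View pics/a2.png

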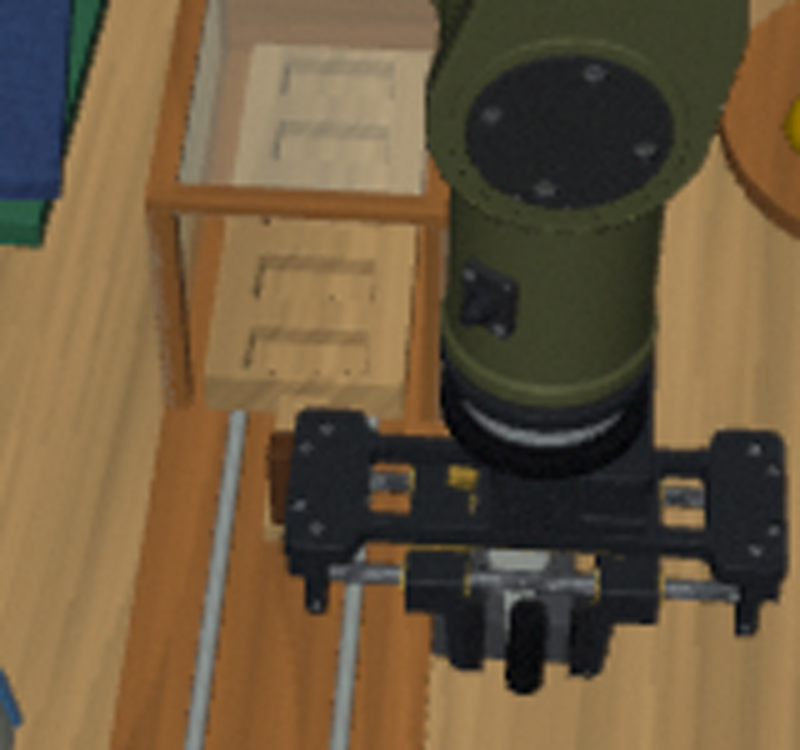

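```bash
python3 -m inch '[[0.95,[0,0,0],0],[0.95,[0,0,0],0],[0.95,[0,0,0],0],[0.95,[0,0,0],0],[0.95,[0,0,0],0],[0.95,[0,0,0],0]]' 15
python3 - <<'E'
from h import *
go(.519,.0005,.066,3)
i=snap("side"); crop(i,240,130,160,150,5,"a3")
i=cv2.convertScaleAbs(snap("top"),alpha=1.6); crop(i,250,180,133,100,6,"a1t")
E
```

```text
clock: 4.5
tool_pos: [0.5188, 0.0012, 0.0677]
eef_rot: [0.688, 0.725, 0.0, 0.0]
contact_force: [-0.3, -0.1, -1.1]
opening: 0.17
now [0.5188 0.0012 0.0677] jaw yaw 3.0 q7 -0.03 open 0.17 clk 4.5 F [-0.3 -0.1 -1.1] 
 shift cm [-0.07  0.02  0.17] turn -0.0 (alt 180.0)
```

View pics/a3.png

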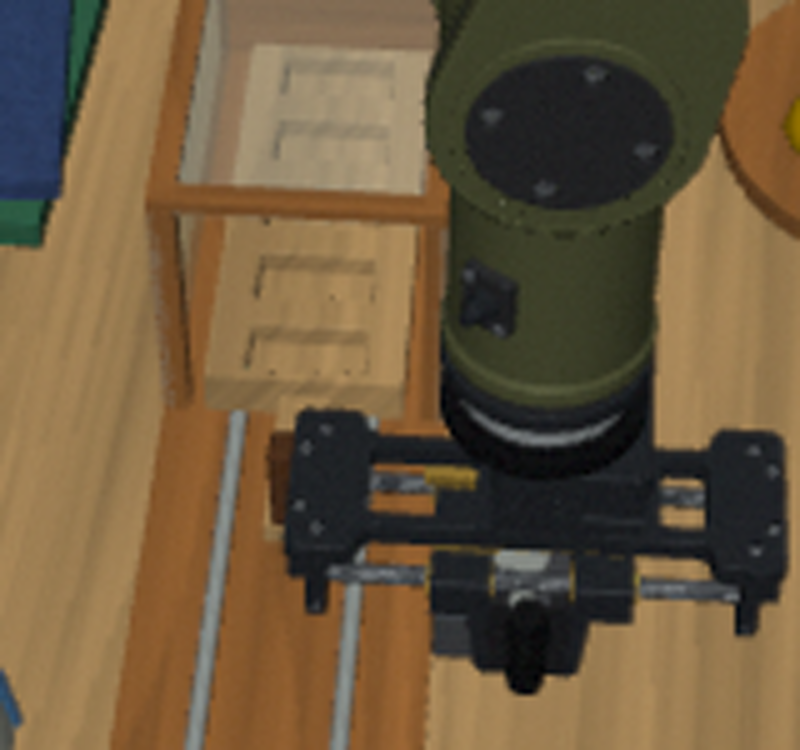

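View pics/a1t.png

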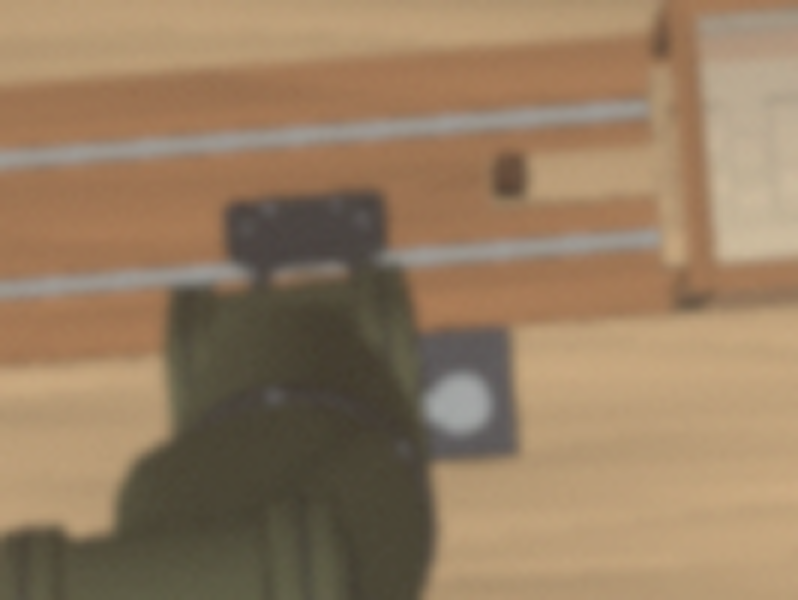

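Run:
```python
from h import *
s=r.get_state(); R=Ro.from_quat(s["eef_rot"]).as_matrix(); p=s["tool_pos"]
c=np.array([.5285,-.058]); d=p[:2]-c; f0=np.arctan2(-d[0],d[1]); print(np.degrees(f0),np.linalg.norm(d))
for f in np.linspace(f0,np.radians(90),11):
    q=c+.06*np.array([-np.sin(f),np.cos(f)]); q=np.r_[q,p[2]]
    print(np.degrees(f).round(0),(R.T@(q-p)*100).round(1))
```

```text
9.340174957332126 0.0599862317709155
9.0 [ 0. -0.  0.]
17.0 [-0.2 -0.8 -0. ]
25.0 [-0.4 -1.6 -0. ]
34.0 [-0.8 -2.4 -0. ]
42.0 [-1.3 -3.1 -0. ]
50.0 [-1.8 -3.7 -0. ]
58.0 [-2.5 -4.2 -0. ]
66.0 [-3.2 -4.7 -0. ]
74.0 [-4. -5. -0.]
82.0 [-4.8 -5.2 -0. ]
90.0 [-5.7 -5.3 -0. ]
```

```bash
python3 -m inch '[[0.95,[-0.1,-0.4,0],0],[0.95,[-0.2,-0.8,0],0],[0.95,[-0.3,-1.2,0],0],[0.95,[-0.4,-1.6,0],0],[0.95,[-0.6,-2,0],0],[0.95,[-0.8,-2.4,0],0],[0.95,[-1.3,-3.1,0],0],[0.95,[-1.8,-3.7,0],0],[0.95,[-2.1,-4,0],0],[0.95,[-2.5,-4.2,0],0]]' 20
python3 -m inch '[[0.95,[0,0,0],0]]'
python3 - <<'E'
from h import *
go(.4685,-.0575,.066,3)
i=snap("side"); crop(i,240,130,160,150,5,"a4")
E
```

```text
clock: 5.6
tool_pos: [0.4793, -0.0236, 0.068]
eef_rot: [0.687, 0.726, 0.002, 0.0]
contact_force: [1.8, 4.2, 0.4]
opening: 0.172
clock: 5.7
tool_pos: [0.4787, -0.0246, 0.068]
eef_rot: [0.688, 0.726, 0.001, -0.0]
contact_force: [0.9, 4.3, 0.6]
opening: 0.173
now [ 0.4787 -0.0246  0.068 ] jaw yaw 3.1 q7 -0.0 open 0.173 clk 5.7 F [0.9 4.3 0.6] 
 shift cm [-3.23 -1.2   0.19] turn 0.1 (alt -179.9)
```

View pics/a4.png

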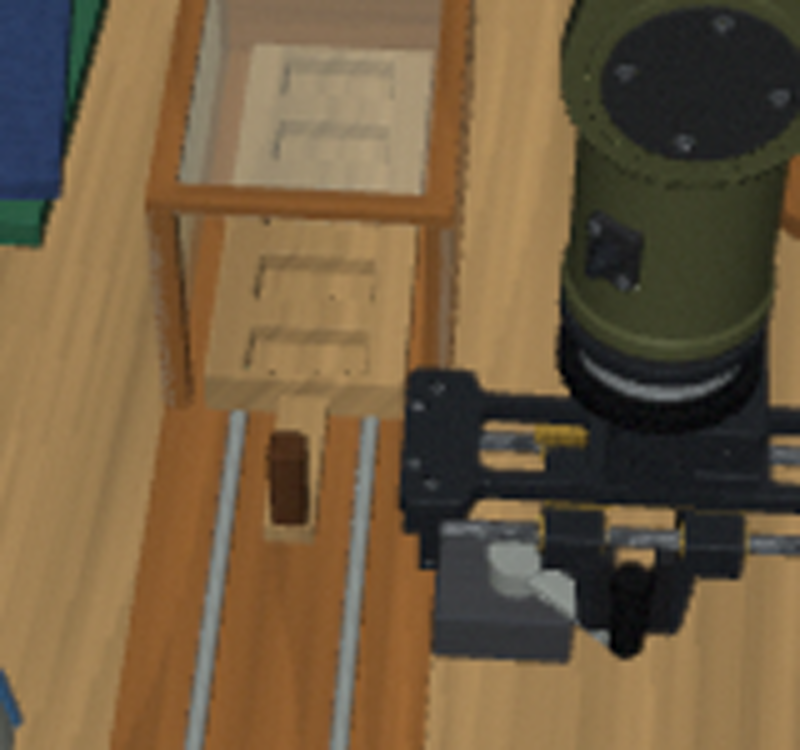

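```bash
python3 -m inch '[[0.95,[-0.4,-0.2,0],0],[0.95,[-0.8,-0.4,0],0],[0.95,[-1.2,-0.6,0],0],[0.95,[-1.6,-0.8,0],0],[0.95,[-2,-0.95,0],0],[0.95,[-2.4,-1.05,0],0],[0.95,[-2.8,-1.15,0],0],[0.95,[-3.2,-1.2,0],0],[0.95,[-3.6,-1.2,0],0],[0.95,[-4,-1.2,0],0],[0.95,[-4.2,-1.2,0],0],[0.95,[-4.2,-1.2,0],0],[0.95,[-4.2,-1.2,0],0]]'
python3 - <<'E'
from h import *
go(.4685,-.0575,.066,3)
i=snap("side"); crop(i,240,130,160,150,5,"a5")
E
```

```text
clock: 7.05
tool_pos: [0.4672, -0.0644, 0.0678]
eef_rot: [0.687, 0.727, 0.001, -0.002]
contact_force: [-0.6, 11.2, 3.4]
opening: 0.171
now [ 0.4672 -0.0644  0.0678] jaw yaw 3.3 q7 0.05 open 0.171 clk 7.0 F [-0.6 11.2  3.4] 
 shift cm [0.68 0.17 0.18] turn 0.3 (alt -179.7)
```

View pics/a5.png

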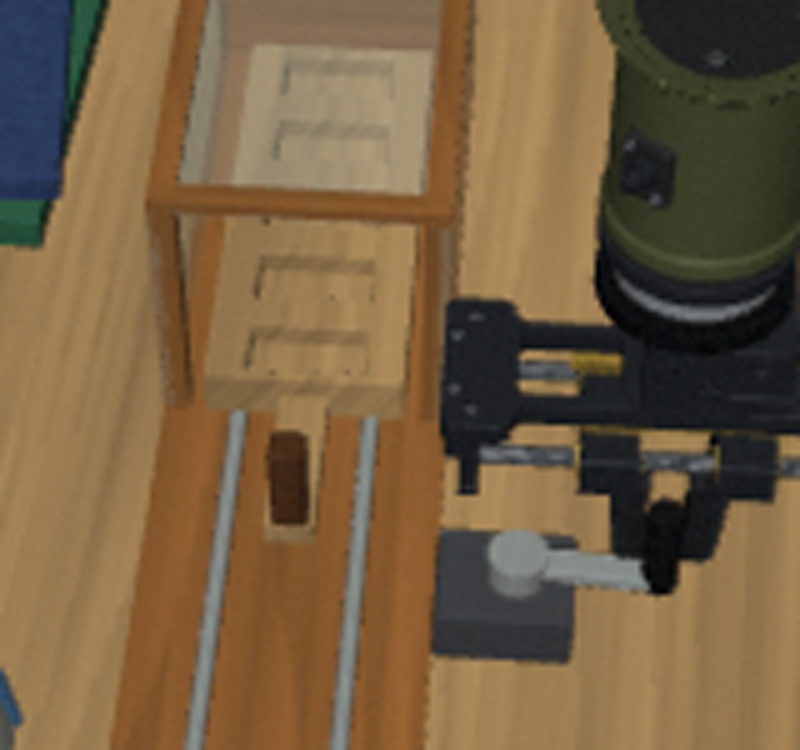

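```bash
python3 -m inch '[[0.95,[0.4,0,0],0],[0.95,[0.7,0,0],0],[0.6,[0.7,0,0],0],[0.5,[0.7,0,0],0],[0.5,[0.7,0,0],0],[0.5,[0.7,0,0],0],[0.5,[0.7,0,0],0],[0.5,[0.7,0,-4],0],[0.5,[0.7,0,-8],0],[0.5,[0.7,0,-8],0]]'
python3 - <<'E'
from h import *
go(.629,-.083,.14,3)
i=snap("side"); crop(i,240,130,160,150,5,"a6")
E
```

```text
clock: 8.1
tool_pos: [0.4701, -0.0619, 0.1513]
eef_rot: [0.689, 0.725, 0.002, 0.003]
contact_force: [0.7, -0.7, -0.4]
opening: 0.498
now [ 0.4701 -0.0619  0.1513] jaw yaw 2.9 q7 0.04 open 0.498 clk 8.1 F [ 0.7 -0.7 -0.4] 
 shift cm [-2.92 15.75  1.24] turn -0.1 (alt 179.9)
```

View pics/a6.png

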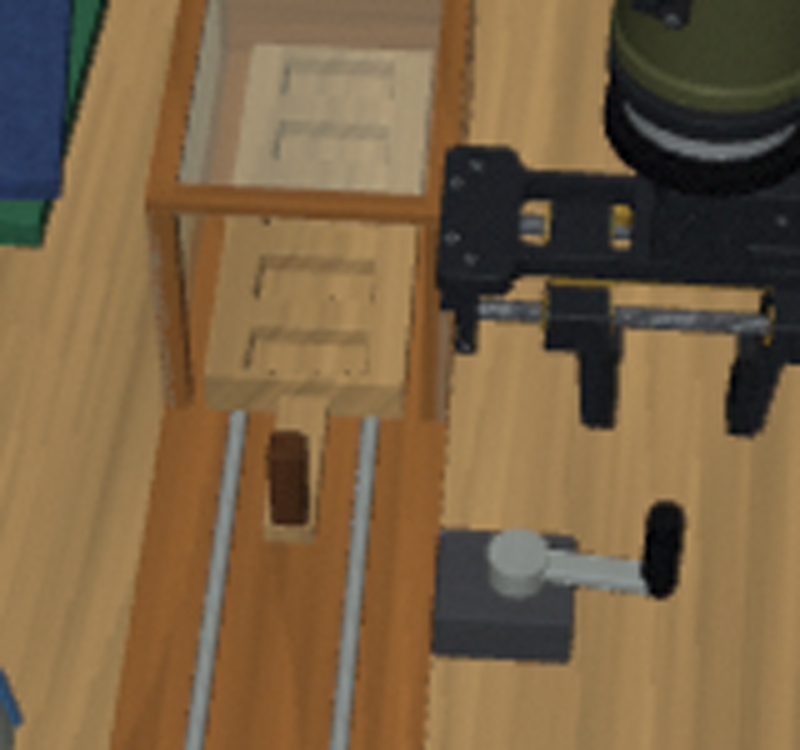

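```bash
python3 -m inch '[[0.4,[-0.5,4,0],0],[0.4,[-1.2,8,0],0],[0.4,[-2,12,0],0],[0.4,[-2.8,15.7,0],0],[0.4,[-2.9,15.8,1.2],0],[0.4,[-2.9,15.8,4],0],[0.4,[-2.9,15.8,7],0],[0.4,[-2.9,15.8,9.5],0],[0.4,[-2.9,15.8,9.5],0],[0.4,[-2.9,15.8,9.5],0]]'
python3 - <<'E'
from h import *
print(back("side",(240+664/5,130+512/5),.083))
go(.629,-.083,.055,3)
i=snap("side"); crop(i,240,130,160,150,5,"a7")
E
```

```text
clock: 9.15
tool_pos: [0.626, -0.0822, 0.0518]
eef_rot: [0.688, 0.725, -0.001, -0.001]
contact_force: [-0.5, -0.4, 1.2]
opening: 0.604
[[ 0.46654227 -0.05563926  0.083     ]]
now [ 0.626  -0.0822  0.0518] jaw yaw 3.0 q7 0.07 open 0.604 clk 9.2 F [-0.5 -0.4  1.2] 
 shift cm [-0.1   0.3  -0.32] turn -0.0 (alt 180.0)
```

View pics/a7.png

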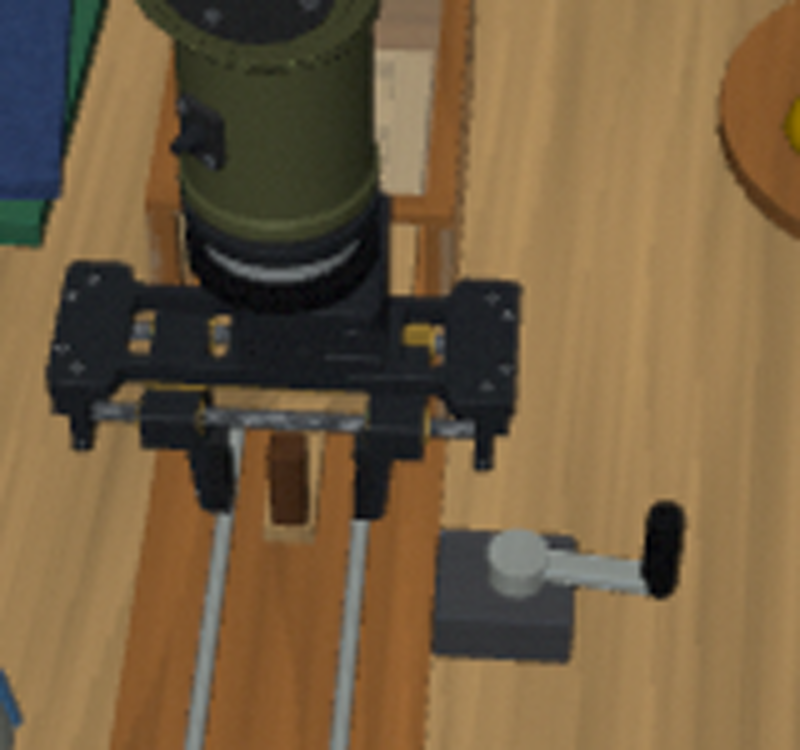

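```bash
python3 -m inch '[[0.95,[0,0,0],0],[0.95,[0,0,0],0],[0.95,[0,0,0],0],[0.95,[0,0,0],0],[0.95,[0,0,0],0],[0.95,[0,0,0],0],[0.95,[0,0,0],0],[0.95,[0,0,0],0],[0.95,[0,0,0],0],[0.95,[0,0,0],0],[0.95,[0,0,0],0],[0.95,[0,0,0],0]]' 25
python3 - <<'E'
from h import *
a=np.radians(3); go(.629-.28*np.sin(a),-.083+.28*np.cos(a),.052,3)
E
```

```text
clock: 10.4
tool_pos: [0.6281, -0.0822, 0.0531]
eef_rot: [0.688, 0.725, 0.001, 0.001]
contact_force: [3.9, 0.5, 2.1]
opening: 0.179
now [ 0.6281 -0.0822  0.0531] jaw yaw 3.0 q7 0.07 open 0.179 clk 10.4 F [3.9 0.5 2.1] 
 shift cm [27.92  0.08  0.1 ] turn -0.0 (alt 180.0)
```

```bash
python3 -m inch '[[0.95,[0.5,0.1,0],0],[0.95,[2,0.1,0],0],[0.95,[4,0.1,0],0],[0.95,[6,0.1,0],0],[0.95,[8,0.1,0],0],[0.95,[10,0.1,0],0],[0.95,[12,0.1,0],0],[0.95,[14,0.1,0],0],[0.95,[16,0.1,0],0],[0.95,[18,0.1,0],0],[0.95,[20,0.1,0],0],[0.95,[22,0.1,0],0],[0.95,[23.5,0.1,0],0],[0.95,[24.5,0.1,0],0],[0.95,[25.5,0.1,0],0],[0.95,[25.5,0.1,0],0],[0.95,[25.5,0.1,0],0]]'
python3 - <<'E'
from h import *
a=np.radians(3); go(.629-.28*np.sin(a),-.083+.28*np.cos(a),.052,3)
i=snap("side","b1")
E
```

```text
clock: 12.1
tool_pos: [0.6154, 0.1744, 0.0531]
eef_rot: [0.688, 0.726, 0.001, -0.0]
contact_force: [4.9, 3.2, 5.1]
opening: 0.18
now [0.6154 0.1744 0.0531] jaw yaw 3.0 q7 -0.24 open 0.18 clk 12.1 F [4.9 3.2 5.1] 
 shift cm [2.23 0.02 0.11] turn 0.0 (alt -180.0)
```

View pics/b1.png

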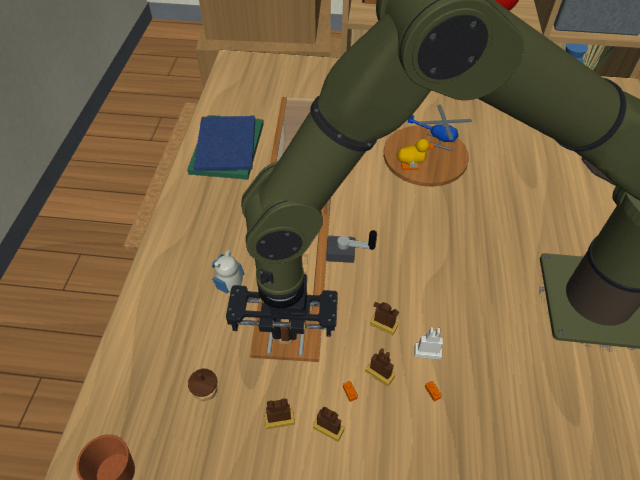

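```bash
python3 -m inch '[[0.95,[0.4,0,0],0],[0.95,[0.8,0,0],0],[0.95,[1.2,0,0],0],[0.95,[1.5,0,0],0],[0.95,[1.8,0,0],0],[0.95,[1.8,0,0],0]]'; python3 -m inch '[[0.95,[0.3,0,0],0],[0.95,[0.3,0,0],0]]'
```

```text
clock: 12.75
tool_pos: [0.6148, 0.1871, 0.053]
eef_rot: [0.689, 0.725, -0.001, 0.002]
contact_force: [5.0, -4.4, 6.6]
opening: 0.174
clock: 12.95
tool_pos: [0.6147, 0.1872, 0.053]
eef_rot: [0.69, 0.724, -0.003, 0.003]
contact_force: [4.8, -7.9, 6.8]
opening: 0.179
```

```bash
python3 -m inch '[[0.95,[-0.7,0,0],0],[0.6,[-0.7,0,0],0],[0.6,[-0.7,0,0],0],[0.6,[-0.7,0,0],0],[0.6,[-0.7,0,0],0],[0.6,[-0.7,0,0],0],[0.6,[-0.7,0,-4],0],[0.6,[-0.7,0,-5],8.5],[0.6,[-0.7,0,-5],17],[0.6,[-0.7,0,-5],25.5],[0.6,[-0.7,0,-5],34],[0.6,[-0.7,0,-5],42.5],[0.6,[-0.7,0,-5],51],[0.6,[-0.7,0,-5],59.5],[0.6,[-0.7,0,-5],68],[0.6,[-0.7,0,-5],76.5],[0.6,[-0.7,0,-5],85],[0.6,[-0.7,0,-5],90],[0.6,[-0.7,0,-5],90]]'
python3 - <<'E'
from h import *
go(.6147,.1865,.058,93)
i=snap("side","b2")
E
```

```text
clock: 14.85
tool_pos: [0.6138, 0.1868, 0.1024]
eef_rot: [1.0, 0.026, -0.0, 0.0]
contact_force: [-0.0, 0.3, -0.0]
opening: 0.399
now [0.6138 0.1868 0.1024] jaw yaw -87.0 q7 -1.35 open 0.399 clk 14.8 F [-0.   0.3 -0. ] 
 shift cm [0.1  0.03 4.44] turn -0.0 (alt 180.0)
```

View pics/b2.png

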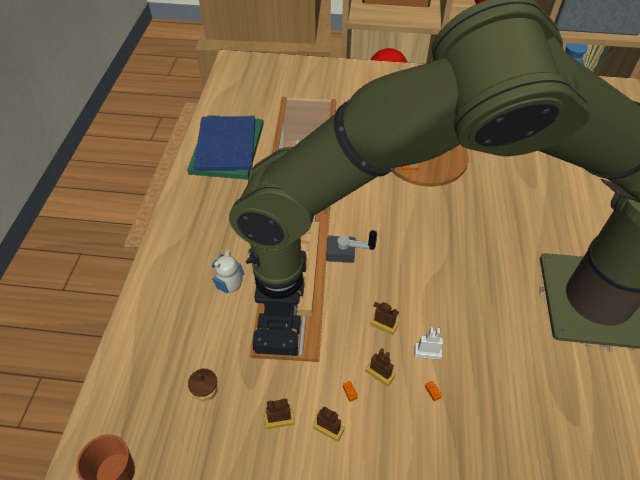

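```bash
python3 -m inch '[[0.6,[0.1,0,3],0],[0.6,[0.1,0,4.4],0],[0.6,[0.1,0,4.4],0],[0.95,[0.1,0,4.4],0],[0.95,[0.1,0,4.4],0],[0.95,[0.1,0,4.4],0],[0.95,[0.1,0,4.4],0],[0.95,[0.1,0,4.4],0],[0.95,[0.1,0,4.4],0],[0.95,[0.1,0,4.4],0],[0.95,[0.1,0,4.4],0]]' 4
python3 - <<'E'
from h import *
go(.6147,.1865,.058,93)
i=snap("side","b3");
E
```

```text
clock: 16.0
tool_pos: [0.616, 0.1858, 0.0597]
eef_rot: [1.0, 0.026, 0.001, 0.0]
contact_force: [0.0, -2.5, 5.3]
opening: 0.178
now [0.616  0.1858 0.0597] jaw yaw -87.0 q7 -1.33 open 0.178 clk 16.0 F [ 0.  -2.5  5.3] 
 shift cm [-0.12 -0.07  0.17] turn -0.0 (alt 180.0)
```

```bash
python3 -m inch '[[0.95,[0,-0.3,0],0],[0.95,[0,-0.7,0],0],[0.95,[0,-0.7,0],0],[0.95,[0,-0.7,0],0],[0.95,[0,-0.7,0],0]]' 15
python3 - <<'E'
from h import *
go(.6147,.1865,.058,93)
E
```

```text
clock: 16.55
tool_pos: [0.616, 0.1863, 0.0596]
eef_rot: [1.0, 0.024, 0.001, 0.004]
contact_force: [-0.8, -11.5, 4.8]
opening: 0.182
now [0.616  0.1863 0.0596] jaw yaw -87.3 q7 -1.34 open 0.182 clk 16.6 F [ -0.8 -11.5   4.8] 
 shift cm [-0.13 -0.03  0.16] turn -0.3 (alt 179.7)
```

```bash
python3 -m inch '[[0.95,[0,0.6,0],0],[0.6,[0,0.6,0],0],[0.5,[0,0.6,0],0],[0.5,[0,0.6,0],0],[0.5,[0,0.6,0],0],[0.5,[0,0.6,0],0],[0.5,[0,0.6,-4],0],[0.3,[0,0.6,-8],0],[0.2,[0,0.6,-10],0],[0,[0,-2,-10],0],[0,[0,-6,-10],0],[0,[0,-10,-10],0],[0,[0,-10,-10],0],[0,[0,-10,-10],0]]'
python3 - <<'E'
from fit import *
go(.606,.3225,.16,106.3)
ims={n:snap(n,n+"1") for n in("side","top")}
run(ims,{"bear":(279,412),"cat":(329,422),"rabbit":(381,366),"bird":(385,317)},"fit1")
E
```

```text
clock: 17.95
tool_pos: [0.609, 0.2948, 0.1583]
eef_rot: [1.0, 0.027, -0.0, -0.0]
contact_force: [-0.5, -0.6, -0.3]
opening: 0.994
now [0.609  0.2948 0.1583] jaw yaw -86.9 q7 -1.56 open 0.994 clk 17.9 F [-0.5 -0.6 -0.3] 
 shift cm [-0.14 -2.78 -0.17] turn -13.2 (alt 166.8)
bear side [0.6043 0.3209] 16.0 0.16 top [0.6163 0.3389] 60.0 1.0
cat side [0.5173 0.3263] 158.1 0.2 top [0.5209 0.3294] 166.9 1.33
rabbit side [0.433  0.2135] 149.6 0.21 top [0.4337 0.218 ] 133.9 1.5
bird side [0.43  0.109] 157.5 0.18 top [0.4337 0.1113] 157.7 1.54
```

View pics/side1.png

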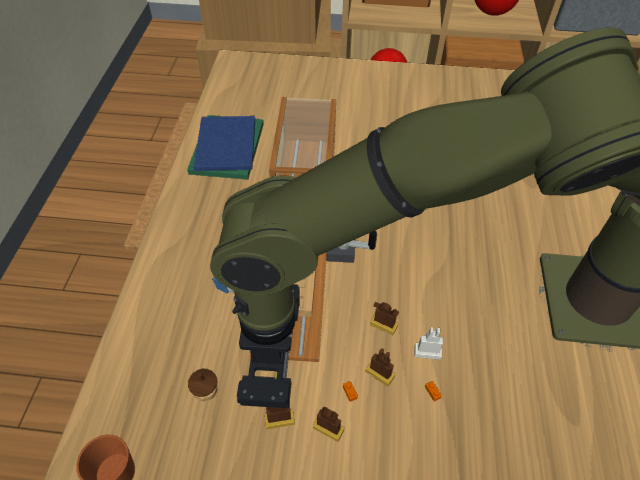

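View pics/fit1.png

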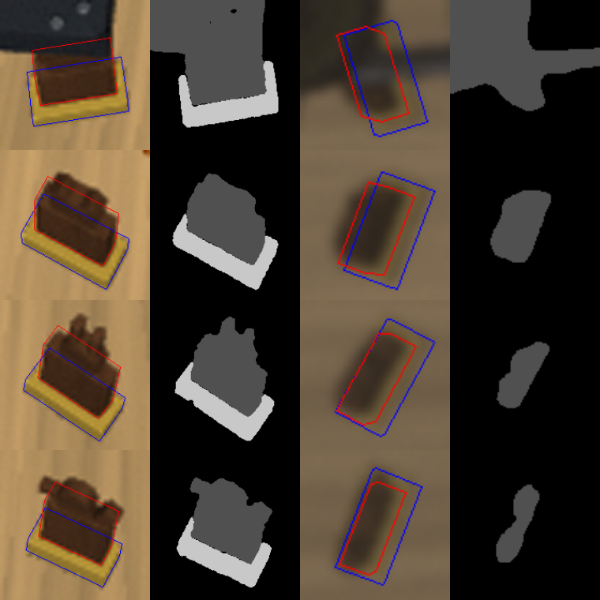

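```bash
python3 -m inch '[[0,[-0.1,-1.5,0],-6],[0,[-0.1,-2.8,0],-13],[0,[-0.1,-2.8,0],-13],[0,[-0.1,-2.8,4],-13],[0,[-0.1,-2.8,8],-13],[0,[-0.1,-2.8,10],-13],[0,[-0.1,-2.8,11.3],-13],[0,[-0.1,-2.8,11.3],-13],[0,[-0.1,-2.8,11.3],-13]]'
python3 - <<'E'
from fit import *
go(.606,.3225,.045,106.3)
i=snap("side"); crop(i,220,340,133,100,6,"b4")
E
```

```text
clock: 18.95
tool_pos: [0.6083, 0.3205, 0.0468]
eef_rot: [0.99, 0.138, 0.001, 0.0]
contact_force: [0.2, -0.7, 0.4]
opening: 0.997
now [0.6083 0.3205 0.0468] jaw yaw -74.1 q7 -1.37 open 0.997 clk 18.9 F [ 0.2 -0.7  0.4] 
 shift cm [-0.16 -0.26  0.18] turn -0.4 (alt 179.6)
```

View pics/b4.png

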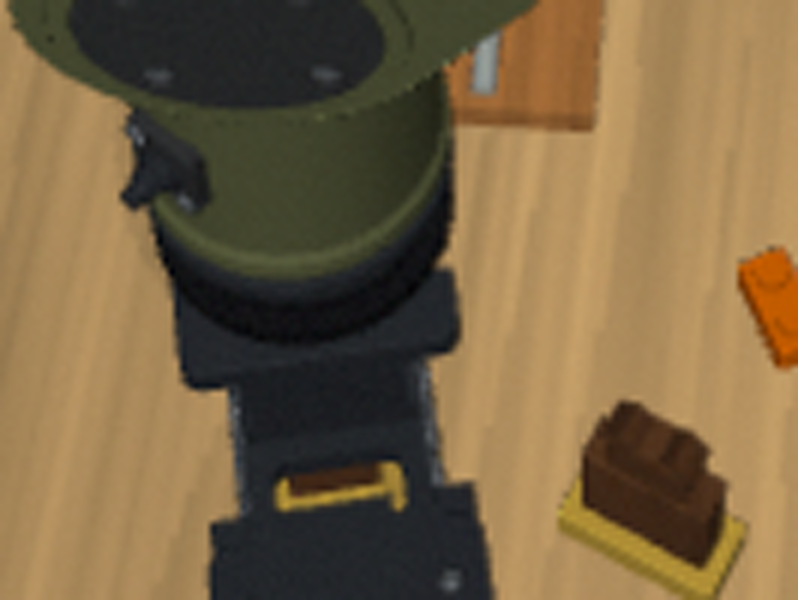

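```bash
python3 -m inch '[[0,[-0.15,-0.25,0.1],0],[0.3,[-0.15,-0.25,0.1],0],[0.6,[-0.15,-0.25,0.1],0],[0.95,[-0.15,-0.25,0.1],0],[0.95,[-0.15,-0.25,0.1],0],[0.95,[-0.15,-0.25,0.1],0],[0.95,[-0.15,-0.25,0.1],0],[0.95,[-0.15,-0.25,0.1],0],[0.95,[-0.15,-0.25,0.1],0],[0.95,[-0.15,-0.25,0.1],0],[0.95,[-0.15,-0.25,0.1],0],[0.95,[-0.15,-0.25,0.1],0],[0.95,[-0.15,-0.25,0.1],0],[0.95,[-0.15,-0.25,0.1],0],[0.95,[-0.15,-0.25,0.1],0],[0.95,[-0.15,-0.25,0.1],0],[0.95,[-0.15,-0.25,0.1],0]]' 35
python3 - <<'E'
from fit import *
go(.6264,-.0397,.16,92.9)
E
```

```text
clock: 20.7
tool_pos: [0.605, 0.3232, 0.0446]
eef_rot: [0.99, 0.139, -0.0, -0.0]
contact_force: [0.5, -0.4, -1.5]
opening: 0.151
now [0.605  0.3232 0.0446] jaw yaw -74.0 q7 -1.37 open 0.151 clk 20.7 F [ 0.5 -0.4 -1.5] 
 shift cm [ -7.93  35.48 -11.54] turn 13.1 (alt -166.9)
```

```bash
python3 -m inch '[[0.95,[0,0,-3],0],[0.95,[0,0,-7],0],[0.95,[0,0,-11.5],0],[0.95,[-1,3,-11.5],0],[0.95,[-1.8,7,-11.5],2],[0.95,[-2.7,11,-11.5],4],[0.95,[-3.6,15,-11.5],6],[0.95,[-4.5,19,-11.5],8],[0.95,[-5.4,23,-11.5],10],[0.95,[-6.3,27,-11.5],13],[0.95,[-7,31,-11.5],13],[0.95,[-7.7,34,-11.5],13],[0.95,[-7.9,35.5,-11.5],13],[0.95,[-7.9,35.5,-11.5],13],[0.95,[-7.9,35.5,-11.5],13]]'
python3 - <<'E'
from fit import *
go(.6264,-.0397,.16,92.9)
i=snap("side","b5");t=snap("top","b5t")
for i_,d in((0,.272),(1,.226),(2,.18),(3,.134),(4,.088)):
    c=np.array([.615+.0506*d,.186-.9987*d,.038]); print(i_,c.round(4),proj("side",c[None]).round(1))
E
```

```text
clock: 22.2
tool_pos: [0.6268, -0.0373, 0.1593]
eef_rot: [1.0, 0.027, -0.0, -0.001]
contact_force: [-0.0, 0.4, -2.5]
opening: 0.157
now [ 0.6268 -0.0373  0.1593] jaw yaw -86.9 q7 -1.06 open 0.157 clk 22.2 F [-0.   0.4 -2.5] 
 shift cm [-0.06  0.24 -0.07] turn 0.2 (alt -179.8)
0 [ 0.6288 -0.0856  0.038 ] [[297.1 228.1]]
1 [ 0.6264 -0.0397  0.038 ] [[295.2 244.8]]
2 [0.6241 0.0062 0.038 ] [[293.1 262.3]]
3 [0.6218 0.0522 0.038 ] [[291.  280.7]]
4 [0.6195 0.0981 0.038 ] [[288.7 300.1]]
```

View pics/b5.png

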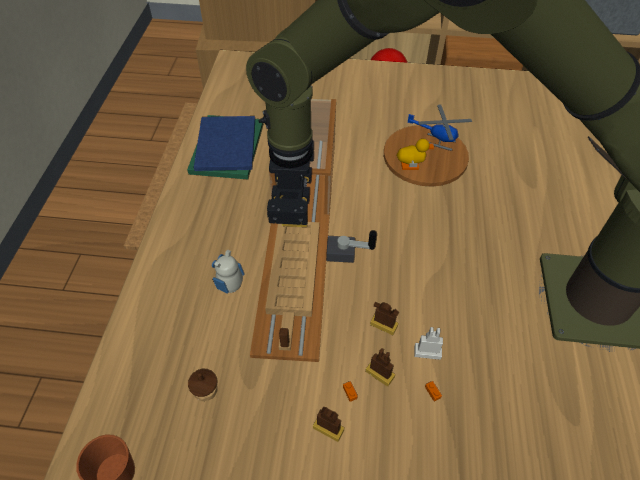

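Run:
```python
from h import *
i=cv2.imread("pics/b5.png")
SL=box(-.0265,.0265,-.0135,.0135,.038,.038)
c=cv2.resize(i[210:360,250:350],None,fx=7,fy=7,interpolation=cv2.INTER_CUBIC)[:840]
for d in(.272,.226,.18,.134,.088):
    P=pose(SL,.615+.0506*d,.186-.9987*d,np.radians(2.9))
    uv=(proj("side",P)-[250,210]+.5)*7-.5
    cv2.polylines(c,[cv2.convexHull(uv.astype(np.int32))],True,(255,0,0),1)
cv2.imwrite("pics/b5c.png",c[250:850])
```

```text
(no output)
```

View pics/b5c.png

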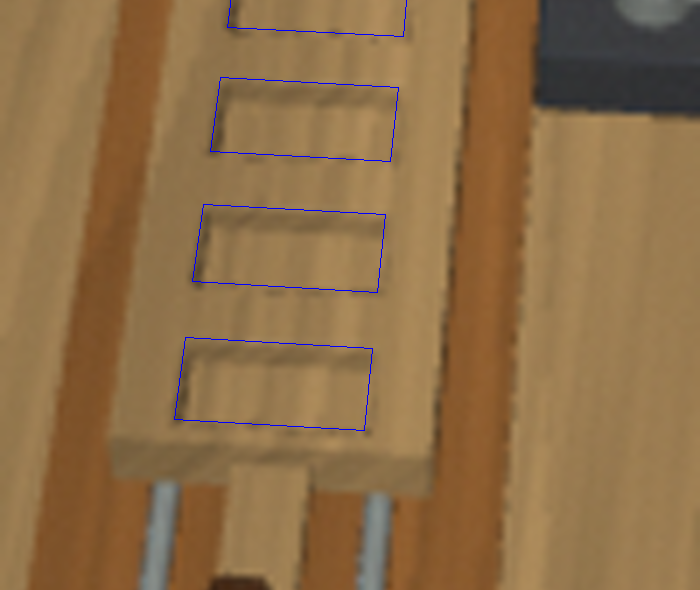

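```bash
python3 -m inch '[[0.95,[-0.1,0.2,2],0],[0.95,[-0.1,0.2,4],0],[0.95,[-0.1,0.2,6],0],[0.95,[-0.1,0.2,6.5],0],[0.95,[-0.1,0.2,6.5],0]]'
python3 - <<'E'
from fit import *
go(.6264,-.0397,.09,92.9)
i=snap("side","b6");t=snap("top","b6t")
crop(i,240,180,100,100,7,"b6c")
E
```

```text
clock: 22.8
tool_pos: [0.6255, -0.0401, 0.094]
eef_rot: [1.0, 0.027, -0.001, -0.001]
contact_force: [0.8, -0.6, -1.2]
opening: 0.155
now [ 0.6255 -0.0401  0.094 ] jaw yaw -86.9 q7 -1.01 open 0.155 clk 22.8 F [ 0.8 -0.6 -1.2] 
 shift cm [ 0.09 -0.03  0.4 ] turn 0.2 (alt -179.8)
```

View pics/b6c.png

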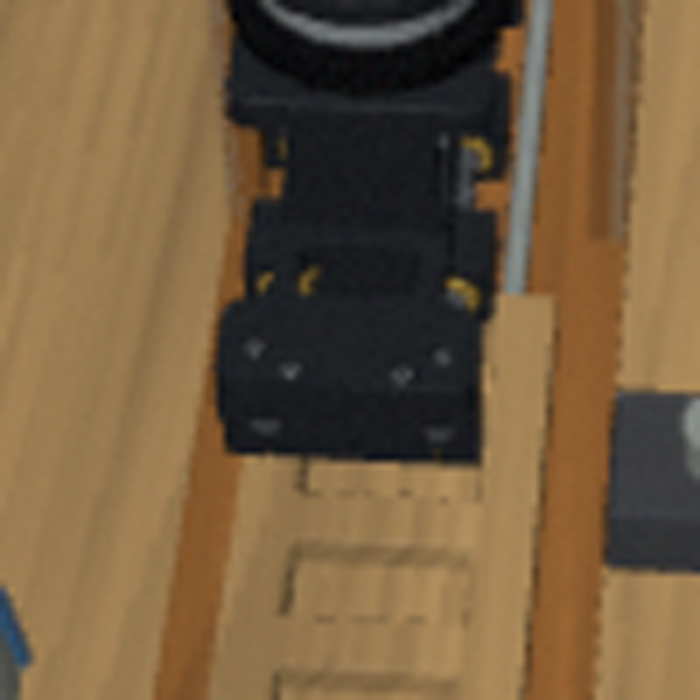

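```bash
python3 -m inch '[[0.95,[0.1,0,0.4],0],[0.95,[0.1,0,0.8],0],[0.95,[0.1,0,1],0],[0.95,[0.1,0,1.2],0],[0.95,[0.1,0,1.4],0],[0.95,[0.1,0,1.6],0]]'; python3 -c "
from h import *
go(.6264,-.0397,.0706,92.9)"
```

```text
clock: 23.5
tool_pos: [0.6274, -0.0419, 0.0817]
eef_rot: [1.0, 0.026, 0.001, -0.001]
contact_force: [-8.4, 2.6, 31.7]
opening: 0.155
now [ 0.6274 -0.0419  0.0817] jaw yaw -87.0 q7 -1.0 open 0.155 clk 23.5 F [-8.4  2.6 31.7] 
 shift cm [-0.09 -0.22  1.11] turn 0.1 (alt -179.9)
```

```bash
python3 -m inch '[[0.95,[0,0,-0.5],0],[0.95,[-0.1,-0.2,-1],0],[0.95,[-0.1,-0.2,-1],0],[0.95,[-0.1,-0.2,-1],0]]'; python3 -c "
from h import *
go(.6264,-.0397,.0706,92.9)"
```

```text
clock: 23.9
tool_pos: [0.6257, -0.0396, 0.0884]
eef_rot: [1.0, 0.026, -0.0, -0.0]
contact_force: [-0.2, 0.3, -2.1]
opening: 0.159
now [ 0.6257 -0.0396  0.0884] jaw yaw -87.0 q7 -1.01 open 0.159 clk 23.9 F [-0.2  0.3 -2.1] 
 shift cm [0.07 0.01 1.78] turn 0.1 (alt -179.9)
```

```bash
python3 -m inch '[[0.95,[0,0,0.4],0],[0.95,[0,0,0.6],0],[0.95,[0,0,0.75],0],[0.95,[0,0,0.9],0],[0.95,[0,0,0.9],0]]'; python3 -c "
from h import *
go(.6264,-.0397,.0706,92.9)"
```

```text
clock: 24.4
tool_pos: [0.6259, -0.0399, 0.0794]
eef_rot: [1.0, 0.026, -0.0, -0.0]
contact_force: [-0.3, -0.4, -2.5]
opening: 0.157
now [ 0.6259 -0.0399  0.0794] jaw yaw -87.0 q7 -1.01 open 0.157 clk 24.4 F [-0.3 -0.4 -2.5] 
 shift cm [ 0.05 -0.02  0.88] turn 0.1 (alt -179.9)
```

```bash
python3 -m inch '[[0.95,[0,0,0.2],0],[0.95,[0,0,0.4],0],[0.95,[0,0,0.55],0],[0.95,[0,0,0.7],0],[0.95,[0,0,0.8],0],[0.95,[0,0,0.9],0]]'; python3 -c "
from h import *
go(.6264,-.0397,.0706,92.9)"
```

```text
clock: 25.0
tool_pos: [0.6259, -0.0399, 0.0707]
eef_rot: [1.0, 0.026, 0.0, -0.0]
contact_force: [-0.3, 1.0, -0.8]
opening: 0.155
now [ 0.6259 -0.0399  0.0707] jaw yaw -87.0 q7 -1.0 open 0.155 clk 25.0 F [-0.3  1.  -0.8] 
 shift cm [ 0.05 -0.01  0.01] turn 0.1 (alt -179.9)
```

```bash
python3 -m inch '[[0.95,[0,0,0.15],0],[0.95,[0,0,0.15],0],[0.7,[0,0,0.1],0],[0.65,[0,0,0.1],0],[0.65,[0,0,0.1],0],[0.65,[0,0,0.1],0],[0.65,[0,0,-1],0],[0.65,[0,0,-4],0],[0.65,[0,0,-8],0],[0.5,[0,0,-10],0],[0.3,[-5,-4,-10],0],[0,[-10,-8,-10],0],[0,[-14,-12,-10],0],[0,[-16,-14,-10],0],[0,[-16,-14,-10],0]]'
python3 - <<'E'
from fit import *
ims={n:snap(n,n+"2") for n in("side","top")}
crop(ims["side"],240,180,120,120,6,"s2c")
run(ims,{"cat":(329,422),"rabbit":(381,366),"bird":(385,317)},"fit2")
go(.433,.2145,.16,59)
go(.518,.327,.16,68.3)
E
```

```text
clock: 26.5
tool_pos: [0.4537, 0.0954, 0.171]
eef_rot: [1.0, 0.029, -0.003, -0.002]
contact_force: [0.9, 0.7, -0.4]
opening: 0.874
cat side [0.5172 0.3262] 157.6 0.17 top [0.5194 0.33  ] 167.4 1.36
rabbit side [0.4325 0.2135] 148.9 0.2 top [0.4205 0.2015] 0.0 1.0
bird side [0.4299 0.1091] 157.9 0.16 top [0.4179 0.1211] 0.0 1.0
now [0.4575 0.0933 0.1713] jaw yaw -86.8 q7 -1.16 open 0.961 clk 26.6 F [ 1.7 -0.1  0.3] 
 shift cm [ -1.78 -12.23   1.15] turn 34.2 (alt -145.8)
now [0.4575 0.0933 0.1713] jaw yaw -86.8 q7 -1.16 open 0.961 clk 26.6 F [ 1.7 -0.1  0.3] 
 shift cm [  7.33 -23.     1.15] turn 24.9 (alt -155.1)
```

View pics/side2.png

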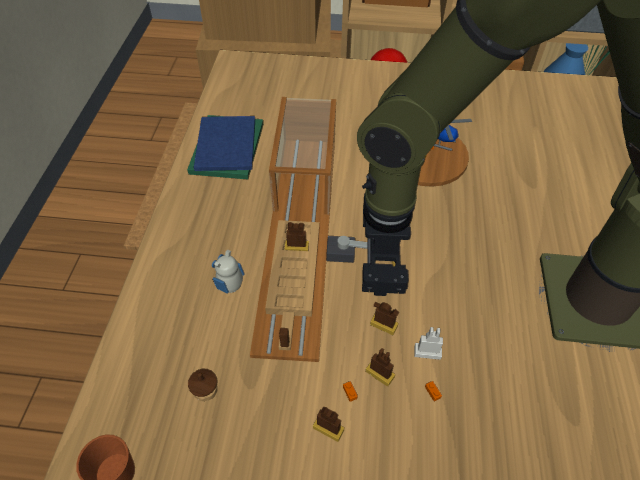

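View pics/s2c.png

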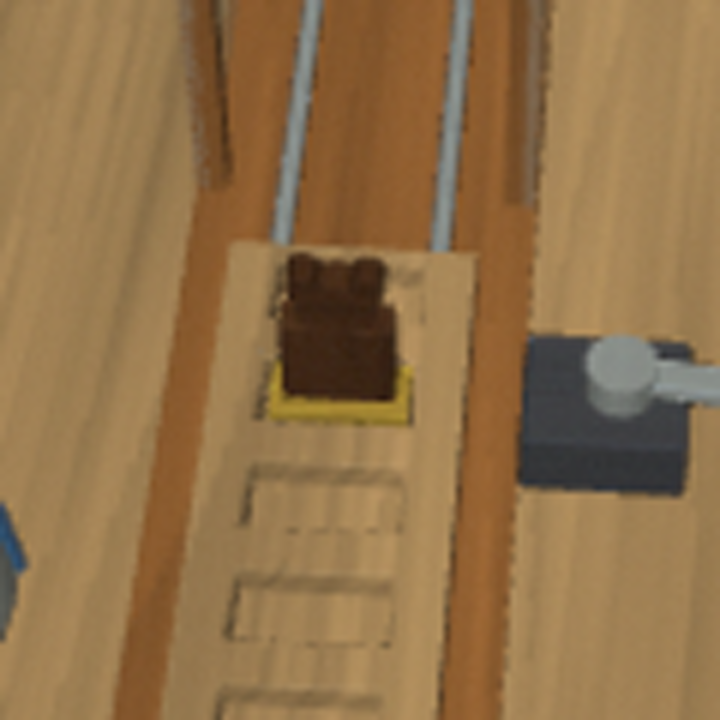

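Run:
```python
from h import *
i=cv2.imread("pics/side2.png")
c=cv2.resize(i[180:280,240:340],None,fx=7,fy=7,interpolation=cv2.INTER_CUBIC)
d=.226
for z,col in((.026,(255,0,0)),):
  for P in(box(-.025,.025,-.012,.012,.012,.014),BODY):
    uv=(proj("side",pose(P,.615+.0506*d,.186-.9987*d,np.radians(2.9),z))-[240,180]+.5)*7-.5
    cv2.polylines(c,[cv2.convexHull(uv.astype(np.int32))],True,col,1)
cv2.imwrite("pics/s2d.png",c[:560])
```

```text
(no output)
```

View pics/s2d.png

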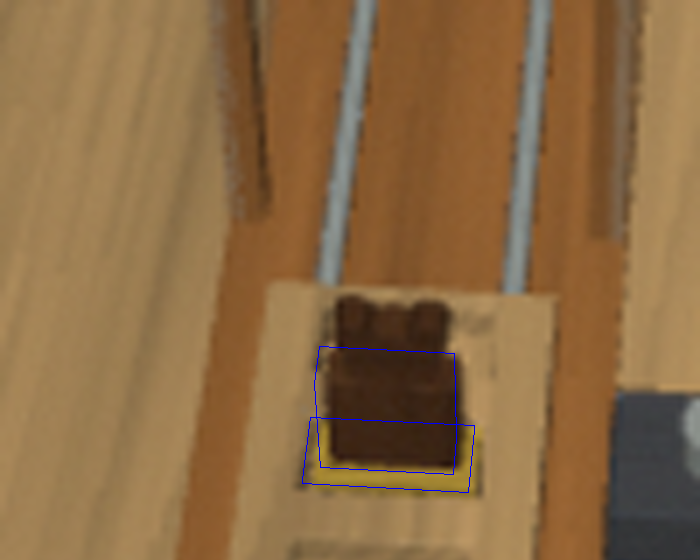

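```bash
python3 -c "
from h import *
go(.43,.1091,.045,67.8)"
```

```text
now [0.4575 0.0933 0.1713] jaw yaw -86.8 q7 -1.16 open 0.961 clk 26.6 F [ 1.7 -0.1  0.3] 
 shift cm [-2.65 -1.71 12.63] turn 25.4 (alt -154.6)
```

```bash
python3 -m inch '[[0,[-1,-1,0],8],[0,[-2,-1.6,0],16],[0,[-2.6,-1.7,0],25],[0,[-2.6,-1.7,2],25],[0,[-2.6,-1.7,4],25],[0,[-2.6,-1.7,4],25]]';python3 -c "
from h import *
go(.43,.1091,.045,67.8)"
```

```text
clock: 27.2
tool_pos: [0.4333, 0.1059, 0.1296]
eef_rot: [0.981, -0.192, -0.0, 0.0]
contact_force: [-0.7, 0.1, -0.0]
opening: 0.999
now [0.4333 0.1059 0.1296] jaw yaw -112.2 q7 -1.37 open 0.999 clk 27.2 F [-0.7  0.1 -0. ] 
 shift cm [-0.42 -0.18  8.46] turn 0.0 (alt -180.0)
```

```bash
python3 -m inch '[[0,[-0.4,-0.2,2],0],[0,[-0.4,-0.2,5],0],[0,[-0.4,-0.2,7.5],0],[0,[-0.4,-0.2,8.5],0],[0,[-0.4,-0.2,8.5],0],[0,[-0.4,-0.2,8.5],0]]';python3 -c "
from h import *
go(.43,.1091,.045,67.8)"
```

```text
clock: 27.8
tool_pos: [0.4323, 0.1104, 0.0478]
eef_rot: [0.981, -0.192, -0.0, 0.001]
contact_force: [-0.2, -0.6, 0.5]
opening: 0.998
now [0.4323 0.1104 0.0478] jaw yaw -112.1 q7 -1.31 open 0.998 clk 27.8 F [-0.2 -0.6  0.5] 
 shift cm [-0.17  0.2   0.28] turn 0.1 (alt -179.9)
```

```bash
python3 -m inch '[[0,[-0.15,0.2,0.2],0],[0.3,[-0.15,0.2,0.2],0],[0.6,[-0.15,0.2,0.2],0],[0.95,[-0.15,0.2,0.2],0],[0.95,[-0.15,0.2,0.2],0],[0.95,[-0.15,0.2,0.2],0],[0.95,[-0.15,0.2,0.2],0],[0.95,[-0.15,0.2,0.2],0],[0.95,[-0.15,0.2,0.2],0],[0.95,[-0.15,0.2,0.2],0],[0.95,[-0.15,0.2,0.2],0],[0.95,[-0.15,0.2,0.2],0],[0.95,[-0.15,0.2,0.2],0],[0.95,[-0.15,0.2,0.2],0],[0.95,[-0.15,0.2,0.2],0],[0.95,[-0.15,0.2,0.2],0]]' 35;python3 -c "
from h import *
go(.43,.1091,.045,67.8)
go(.6236,.0062,.16,92.9)"
```

```text
clock: 29.4
tool_pos: [0.43, 0.1101, 0.0464]
eef_rot: [0.982, -0.191, -0.003, 0.001]
contact_force: [0.3, 0.4, -1.7]
opening: 0.155
now [0.43   0.1101 0.0464] jaw yaw -112.0 q7 -1.31 open 0.155 clk 29.4 F [ 0.3  0.4 -1.7] 
 shift cm [0.04 0.1  0.14] turn 0.2 (alt -179.8)
now [0.43   0.1101 0.0464] jaw yaw -112.0 q7 -1.31 open 0.155 clk 29.4 F [ 0.3  0.4 -1.7] 
 shift cm [ 21.79   2.42 -11.46] turn -24.9 (alt 155.1)
```

```bash
python3 -m inch '[[0.95,[0,0,-3],0],[0.95,[0,0,-7],0],[0.95,[0,0,-11.5],0],[0.95,[3,0.3,-11.5],-3],[0.95,[7,0.7,-11.5],-8],[0.95,[11,1.2,-11.5],-16],[0.95,[15,1.6,-11.5],-25],[0.95,[18,2,-11.5],-25],[0.95,[20.5,2.3,-11.5],-25],[0.95,[21.8,2.4,-11.5],-25],[0.95,[21.8,2.4,-11.5],-25],[0.95,[21.8,2.4,-11.5],-25],[0.95,[21.8,2.4,-11.5],-25]]';python3 -c "
from h import *
go(.6235,.0062,.089,92.9)"
```

```text
clock: 30.7
tool_pos: [0.6224, 0.0074, 0.1601]
eef_rot: [1.0, 0.026, -0.004, 0.0]
contact_force: [-0.6, -0.2, -1.5]
opening: 0.155
now [0.6224 0.0074 0.1601] jaw yaw -87.0 q7 -1.12 open 0.155 clk 30.7 F [-0.6 -0.2 -1.5] 
 shift cm [0.16 0.12 7.11] turn 0.1 (alt -179.9)
```

```bash
python3 -m inch '[[0.95,[0.15,0.1,2],0],[0.95,[0.15,0.1,4.5],0],[0.95,[0.15,0.1,6.5],0],[0.95,[0.15,0.1,6.8],0],[0.95,[0.15,0.1,6.8],0],[0.95,[0.15,0.1,6.8],0]]';python3 -c "
from h import *
go(.6235,.0062,.08,92.9)"
```

```text
clock: 31.3
tool_pos: [0.6255, 0.0054, 0.0936]
eef_rot: [1.0, 0.026, -0.002, 0.001]
contact_force: [0.7, 0.4, -1.0]
opening: 0.158
now [0.6255 0.0054 0.0936] jaw yaw -87.0 q7 -1.07 open 0.158 clk 31.3 F [ 0.7  0.4 -1. ] 
 shift cm [-0.19 -0.09  1.36] turn 0.1 (alt -179.9)
```

```bash
python3 -m inch '[[0.95,[-0.2,-0.1,0],0],[0.95,[-0.2,-0.1,0.2],0],[0.95,[-0.2,-0.1,0.5],0],[0.95,[-0.2,-0.1,0.7],0],[0.95,[-0.2,-0.1,0.9],0],[0.95,[-0.2,-0.1,1],0],[0.95,[-0.2,-0.1,1],0]]';python3 -c "
from h import *
go(.6235,.0062,.0724,92.9)"
```

```text
clock: 32.0
tool_pos: [0.6227, 0.0062, 0.0822]
eef_rot: [1.0, 0.026, -0.003, 0.001]
contact_force: [-0.4, -0.3, -1.3]
opening: 0.155
now [0.6227 0.0062 0.0822] jaw yaw -87.0 q7 -1.07 open 0.155 clk 32.0 F [-0.4 -0.3 -1.3] 
 shift cm [0.09 0.   0.98] turn 0.1 (alt -179.9)
```

```bash
python3 -m inch '[[0.95,[0.05,0,0.2],0],[0.95,[0.05,0,0.4],0],[0.95,[0.05,0,0.6],0],[0.95,[0.05,0,0.8],0],[0.95,[0.05,0,0.9],0],[0.95,[0.05,0,1],0],[0.95,[0.05,0,1],0]]';python3 -c "
from h import *
go(.6235,.0062,.0724,92.9)"
```

```text
clock: 32.7
tool_pos: [0.6233, 0.0061, 0.0725]
eef_rot: [1.0, 0.026, -0.003, 0.001]
contact_force: [-0.6, -0.5, -1.9]
opening: 0.156
now [0.6233 0.0061 0.0725] jaw yaw -87.0 q7 -1.06 open 0.156 clk 32.7 F [-0.6 -0.5 -1.9] 
 shift cm [ 0.02 -0.    0.01] turn 0.1 (alt -179.9)
```

```bash
python3 -m inch '[[0.95,[0,0,0.15],0],[0.95,[0,0,0.15],0],[0.72,[0,0,0.1],0],[0.7,[0,0,0.1],0],[0.7,[0,0,0.1],0],[0.7,[0,0,0.1],0],[0.7,[0,0,-1],0],[0.7,[0,0,-4],0],[0.7,[0,0,-8],0],[0.5,[0,0,-10],0],[0.3,[-5,-5,-10],0],[0,[-9,-9,-10],0],[0,[-13,-13,-10],0],[0,[-16,-17,-10],0],[0,[-16,-17,-10],0],[0,[-16,-17,-10],0]]'
python3 - <<'E'
from fit import *
ims={n:snap(n,n+"3") for n in("side","top")}
crop(ims["side"],240,180,120,120,6,"s3c")
a=run(ims,{"cat":(329,422),"rabbit":(381,366)},"fit3")
x=a["rabbit"]; go(x[0],x[1],.045,np.degrees(x[2])-90)
E
```

```text
clock: 34.3
tool_pos: [0.4512, 0.1722, 0.1734]
eef_rot: [1.0, 0.03, -0.005, -0.001]
contact_force: [1.0, 0.5, -0.4]
opening: 0.911
cat side [0.5173 0.3263] 157.4 0.18 top [0.5065 0.3175] 68.3 1.26
rabbit side [0.433  0.2134] 149.4 0.2 top [0.421  0.2134] 0.0 1.0
now [0.4556 0.1682 0.1739] jaw yaw -86.9 q7 -1.3 open 0.991 clk 34.4 F [ 0.  -0.6  0.4] 
 shift cm [-1.97 -4.64 12.89] turn 33.6 (alt -146.4)
```

View pics/side3.png

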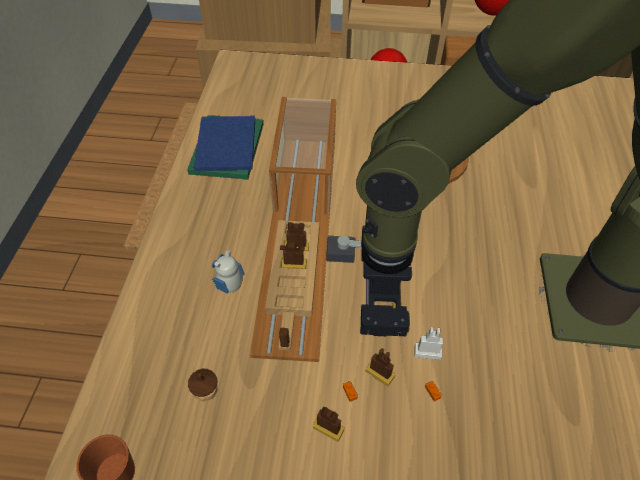

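View pics/s3c.png

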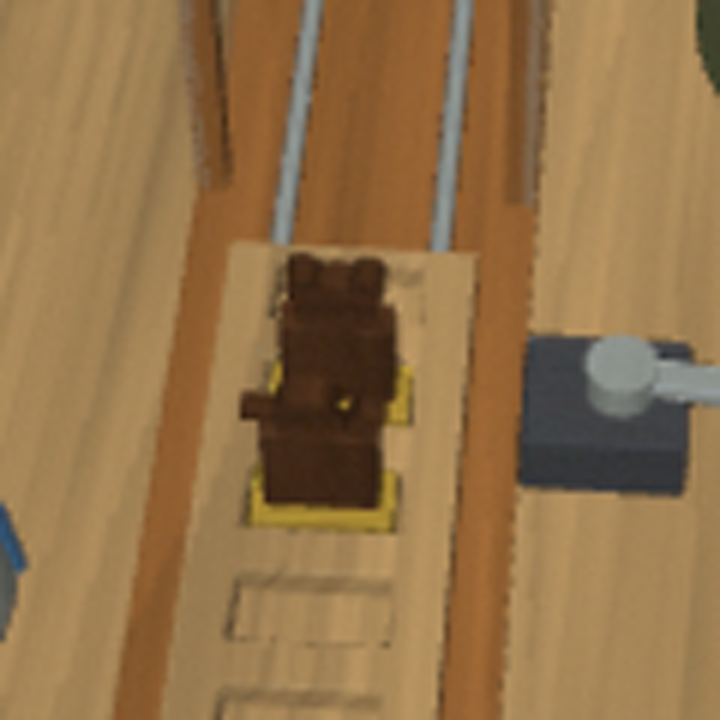

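View pics/fit3.png

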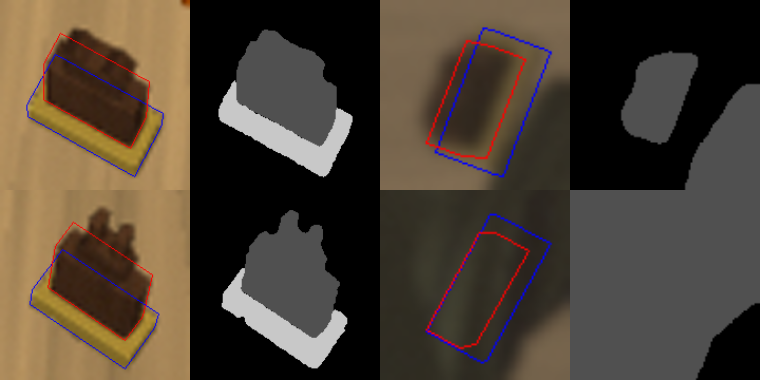

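```bash
python3 -m inch '[[0,[-0.6,-1.5,0],8],[0,[-1.2,-3,0],16],[0,[-1.8,-4.4,0],24],[0,[-1.9,-4.6,0],33.5],[0,[-1.9,-4.6,1],33.5],[0,[-1.9,-4.6,3],33.5],[0,[-1.9,-4.6,3],33.5],[0,[-1.9,-4.6,3],33.5]]';python3 -c "
from h import *
go(.4329,.2134,.0465,59.2)"
```

```text
clock: 35.2
tool_pos: [0.4344, 0.2115, 0.1432]
eef_rot: [0.965, -0.264, -0.003, 0.002]
contact_force: [0.2, -0.5, -0.4]
opening: 0.998
now [0.4344 0.2115 0.1432] jaw yaw -120.6 q7 -1.73 open 0.998 clk 35.2 F [ 0.2 -0.5 -0.4] 
 shift cm [-0.19 -0.14  9.67] turn 0.2 (alt -179.8)
```

```bash
python3 -m inch '[[0,[-0.2,-0.1,2],0],[0,[-0.2,-0.1,5],0],[0,[-0.2,-0.1,8],0],[0,[-0.2,-0.1,9.4],0],[0,[-0.2,-0.1,9.5],0],[0,[-0.2,-0.1,9.5],0],[0,[-0.2,-0.1,9.5],0]]';python3 -c "
from h import *
go(.4329,.2134,.0465,59.2)"
```

```text
clock: 35.9
tool_pos: [0.4328, 0.2144, 0.0493]
eef_rot: [0.965, -0.263, -0.002, 0.001]
contact_force: [0.3, -0.1, 0.3]
opening: 1.0
now [0.4328 0.2144 0.0493] jaw yaw -120.5 q7 -1.69 open 1.0 clk 35.9 F [ 0.3 -0.1  0.3] 
 shift cm [0.06 0.08 0.28] turn 0.3 (alt -179.7)
```

```bash
python3 -m inch '[[0,[0,0.1,0.2],0],[0.3,[0,0.1,0.2],0],[0.6,[0,0.1,0.2],0],[0.95,[0,0.1,0.2],0],[0.95,[0,0.1,0.2],0],[0.95,[0,0.1,0.2],0],[0.95,[0,0.1,0.2],0],[0.95,[0,0.1,0.2],0],[0.95,[0,0.1,0.2],0],[0.95,[0,0.1,0.2],0],[0.95,[0,0.1,0.2],0],[0.95,[0,0.1,0.2],0],[0.95,[0,0.1,0.2],0],[0.95,[0,0.1,0.2],0],[0.95,[0,0.1,0.2],0],[0.95,[0,0.1,0.2],0]]' 35;python3 -c "
from h import *
go(.4329,.2134,.0465,59.2)
go(.6216,.0522,.165,92.9)"
```

```text
clock: 37.5
tool_pos: [0.4314, 0.2136, 0.0462]
eef_rot: [0.965, -0.263, -0.003, 0.001]
contact_force: [0.7, 0.9, -1.7]
opening: 0.152
now [0.4314 0.2136 0.0462] jaw yaw -120.5 q7 -1.69 open 0.152 clk 37.5 F [ 0.7  0.9 -1.7] 
 shift cm [ 0.14 -0.06 -0.03] turn 0.3 (alt -179.7)
now [0.4314 0.2136 0.0462] jaw yaw -120.5 q7 -1.69 open 0.152 clk 37.5 F [ 0.7  0.9 -1.7] 
 shift cm [ 24.53   4.29 -11.97] turn -33.4 (alt 146.6)
```

```bash
python3 -m inch '[[0.95,[0,0,-3],0],[0.95,[0,0,-7],0],[0.95,[0,0,-12],0],[0.95,[3,0.5,-12],-3],[0.95,[7,1.2,-12],-8],[0.95,[11,1.9,-12],-16],[0.95,[15,2.6,-12],-25],[0.95,[19,3.3,-12],-33.4],[0.95,[22.5,4,-12],-33.4],[0.95,[24.5,4.3,-12],-33.4],[0.95,[24.5,4.3,-12],-33.4],[0.95,[24.5,4.3,-12],-33.4],[0.95,[24.5,4.3,-12],-33.4]]';python3 -c "
from h import *
go(.6203,.0522,.0932,92.9)"
```

```text
clock: 38.8
tool_pos: [0.6199, 0.0539, 0.1649]
eef_rot: [1.0, 0.026, -0.004, -0.0]
contact_force: [0.1, 0.7, -1.8]
opening: 0.151
now [0.6199 0.0539 0.1649] jaw yaw -87.0 q7 -1.26 open 0.151 clk 38.8 F [ 0.1  0.7 -1.8] 
 shift cm [0.09 0.18 7.17] turn 0.1 (alt -179.9)
```

```bash
python3 -m inch '[[0.95,[0,0.1,2],0],[0.95,[0,0.1,4.5],0],[0.95,[0,0.1,6.5],0],[0.95,[0,0.1,7],0],[0.95,[0,0.1,7],0],[0.95,[0,0.1,7],0]]';python3 -c "
from h import *
go(.6203,.0522,.082,92.9)"
```

```text
clock: 39.4
tool_pos: [0.6214, 0.0516, 0.0964]
eef_rot: [1.0, 0.025, -0.002, 0.001]
contact_force: [-0.1, 0.5, -1.7]
opening: 0.153
now [0.6214 0.0516 0.0964] jaw yaw -87.1 q7 -1.21 open 0.153 clk 39.4 F [-0.1  0.5 -1.7] 
 shift cm [-0.1  -0.07  1.44] turn 0.0 (alt -180.0)
```

```bash
python3 -m inch '[[0.95,[-0.05,-0.05,0.2],0],[0.95,[-0.05,-0.05,0.5],0],[0.95,[-0.05,-0.05,0.8],0],[0.95,[-0.05,-0.05,1],0],[0.95,[-0.05,-0.05,1.2],0],[0.95,[-0.05,-0.05,1.2],0],[0.95,[-0.05,-0.05,1.2],0]]';python3 -c "
from h import *
go(.6203,.0522,.0722,92.9)"
```

```text
clock: 40.1
tool_pos: [0.6204, 0.0516, 0.0833]
eef_rot: [1.0, 0.025, -0.003, 0.001]
contact_force: [0.3, -0.3, -0.9]
opening: 0.155
now [0.6204 0.0516 0.0833] jaw yaw -87.1 q7 -1.21 open 0.155 clk 40.1 F [ 0.3 -0.3 -0.9] 
 shift cm [ 0.   -0.06  1.11] turn -0.0 (alt 180.0)
```

```bash
python3 -m inch '[[0.95,[0,-0.05,0.2],0],[0.95,[0,-0.05,0.4],0],[0.95,[0,-0.05,0.6],0],[0.95,[0,-0.05,0.8],0],[0.95,[0,-0.05,1],0],[0.95,[0,-0.05,1.1],0],[0.95,[0,-0.05,1.1],0]]';python3 -c "
from h import *
go(.6203,.0522,.0722,92.9)"
```

```text
clock: 40.8
tool_pos: [0.6203, 0.0521, 0.0723]
eef_rot: [1.0, 0.025, -0.003, 0.001]
contact_force: [-0.2, -0.5, -0.5]
opening: 0.158
now [0.6203 0.0521 0.0723] jaw yaw -87.1 q7 -1.2 open 0.158 clk 40.8 F [-0.2 -0.5 -0.5] 
 shift cm [ 0.   -0.01  0.01] turn -0.0 (alt 180.0)
```

```bash
python3 -m inch '[[0.95,[0,0,0.15],0],[0.95,[0,0,0.15],0],[0.72,[0,0,0.1],0],[0.7,[0,0,0.1],0],[0.7,[0,0,0.1],0],[0.7,[0,0,0.1],0],[0.7,[0,0,-1],0],[0.7,[0,0,-4],0],[0.7,[0,0,-8],0],[0.5,[0,0,-10],0],[0.3,[-3,-4,-10],0],[0,[-6,-8,-10],0],[0,[-8,-12,-10],0],[0,[-10,-16,-10],0],[0,[-11,-20,-10],0],[0,[-11,-20,-10],0]]'
python3 - <<'E'
from fit import *
ims={n:snap(n,n+"4") for n in("side","top")}
crop(ims["side"],240,180,120,120,6,"s4c")
a=run(ims,{"cat":(329,422)},"fit4")
x=a["cat"]; go(x[0],x[1],.0465,np.degrees(x[2])-90)
E
```

```text
clock: 42.4
tool_pos: [0.4978, 0.2545, 0.1728]
eef_rot: [1.0, 0.031, -0.004, -0.002]
contact_force: [0.4, 0.6, -0.3]
opening: 0.91
cat side [0.5173 0.3263] 157.5 0.19 top [0.5053 0.3143] 0.0 1.0
now [0.5008 0.2476 0.1734] jaw yaw -87.0 q7 -1.53 open 0.99 clk 42.5 F [0.7 0.3 0.9] 
 shift cm [ 2.13 -7.79 12.67] turn 25.6 (alt -154.4)
```

View pics/side4.png

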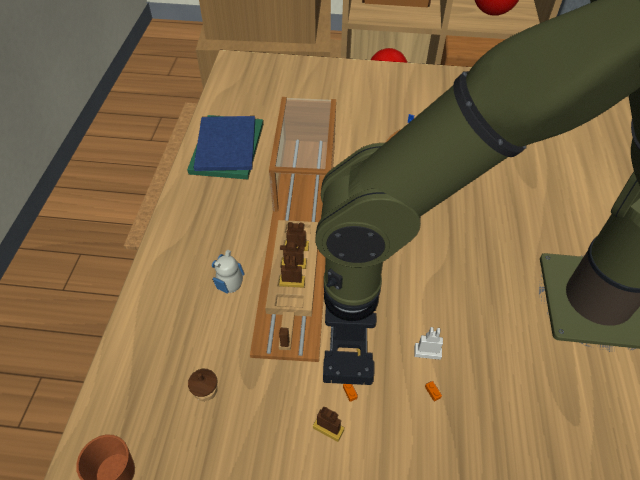

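View pics/s4c.png

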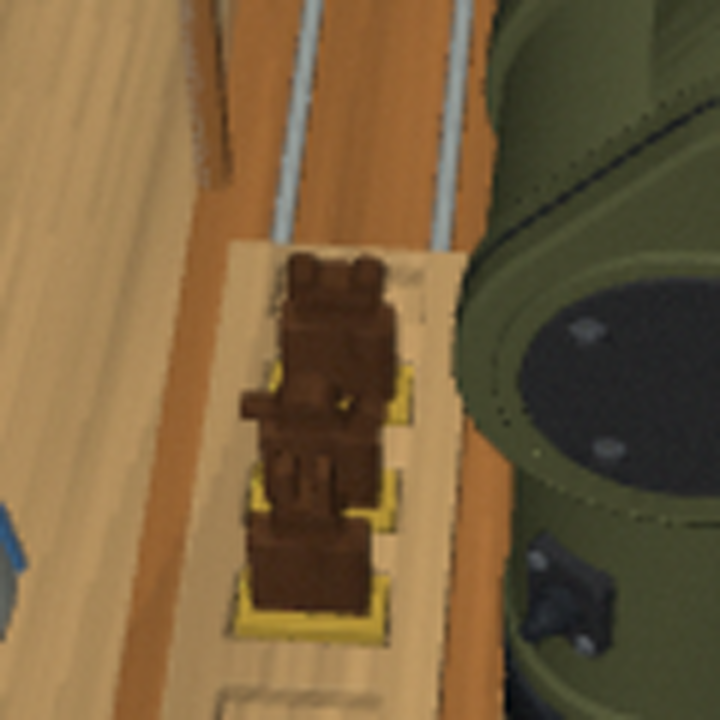

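View pics/fit4.png

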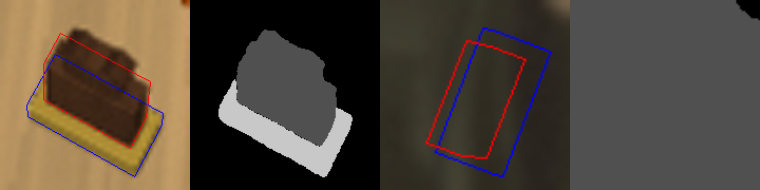

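```bash
python3 -m inch '[[0,[0.5,-2,0],8],[0,[1,-4,0],16],[0,[1.6,-6,0],24],[0,[2.1,-7.8,0],25.5],[0,[2.1,-7.8,1],25.5],[0,[2.1,-7.8,3],25.5],[0,[2.1,-7.8,3],25.5],[0,[2.1,-7.8,3],25.5]]';python3 -c "
from h import *
go(.5173,.3263,.0465,67.7)"
```

```text
clock: 43.3
tool_pos: [0.5181, 0.3231, 0.1426]
eef_rot: [0.98, -0.197, -0.003, 0.002]
contact_force: [0.5, 0.0, 0.0]
opening: 1.001
now [0.5181 0.3231 0.1426] jaw yaw -112.8 q7 -1.97 open 1.001 clk 43.3 F [0.5 0.  0. ] 
 shift cm [-0.15 -0.31  9.6 ] turn -0.5 (alt 179.5)
```

```bash
python3 -m inch '[[0,[-0.1,-0.2,2],0],[0,[-0.1,-0.2,5],0],[0,[-0.1,-0.2,8],0],[0,[-0.1,-0.2,9.4],0],[0,[-0.1,-0.2,9.5],0],[0,[-0.1,-0.2,9.5],0],[0,[-0.1,-0.2,9.5],0]]';python3 -c "
from h import *
go(.5173,.3263,.0465,67.7)"
```

```text
clock: 44.0
tool_pos: [0.5184, 0.3276, 0.0492]
eef_rot: [0.981, -0.196, -0.002, 0.001]
contact_force: [0.7, -0.2, -0.3]
opening: 0.997
now [0.5184 0.3276 0.0492] jaw yaw -112.6 q7 -1.89 open 0.997 clk 44.0 F [ 0.7 -0.2 -0.3] 
 shift cm [-0.05  0.16  0.27] turn -0.3 (alt 179.7)
```

```bash
python3 -m inch '[[0,[0,0.2,0.2],0],[0.3,[0,0.2,0.2],0],[0.6,[0,0.2,0.2],0],[0.95,[0,0.2,0.2],0],[0.95,[0,0.2,0.2],0],[0.95,[0,0.2,0.2],0],[0.95,[0,0.2,0.2],0],[0.95,[0,0.2,0.2],0],[0.95,[0,0.2,0.2],0],[0.95,[0,0.2,0.2],0],[0.95,[0,0.2,0.2],0],[0.95,[0,0.2,0.2],0],[0.95,[0,0.2,0.2],0],[0.95,[0,0.2,0.2],0],[0.95,[0,0.2,0.2],0],[0.95,[0,0.2,0.2],0]]' 35;python3 -c "
from h import *
go(.5173,.3263,.0465,67.7)
go(.6193,.0981,.165,92.9)"
```

```text
clock: 45.6
tool_pos: [0.5162, 0.3256, 0.0455]
eef_rot: [0.981, -0.196, -0.003, 0.001]
contact_force: [-0.4, 0.3, -0.8]
opening: 0.155
now [0.5162 0.3256 0.0455] jaw yaw -112.6 q7 -1.88 open 0.155 clk 45.6 F [-0.4  0.3 -0.8] 
 shift cm [ 0.07 -0.11 -0.1 ] turn -0.3 (alt 179.7)
now [0.5162 0.3256 0.0455] jaw yaw -112.6 q7 -1.88 open 0.155 clk 45.6 F [-0.4  0.3 -0.8] 
 shift cm [ 18.2   17.08 -11.98] turn -25.5 (alt 154.5)
```

```bash
python3 -m inch '[[0.95,[0,0,-3],0],[0.95,[0,0,-7],0],[0.95,[0,0,-12],0],[0.95,[2,2,-12],-3],[0.95,[5,4.7,-12],-8],[0.95,[8,7.5,-12],-16],[0.95,[11,10.3,-12],-25],[0.95,[14,13.1,-12],-25.5],[0.95,[16.5,15.5,-12],-25.5],[0.95,[18.1,17.1,-12],-25.5],[0.95,[18.1,17.1,-12],-25.5],[0.95,[18.1,17.1,-12],-25.5],[0.95,[18.1,17.1,-12],-25.5]]';python3 -c "
from h import *
go(.6187,.0981,.0925,92.9)"
```

```text
clock: 46.9
tool_pos: [0.6176, 0.1004, 0.1649]
eef_rot: [1.0, 0.026, -0.004, -0.0]
contact_force: [-0.4, 1.0, -1.3]
opening: 0.156
now [0.6176 0.1004 0.1649] jaw yaw -87.0 q7 -1.31 open 0.156 clk 46.9 F [-0.4  1.  -1.3] 
 shift cm [0.15 0.24 7.24] turn 0.1 (alt -179.9)
```

```bash
python3 -m inch '[[0.95,[0,0.15,2],0],[0.95,[0,0.15,4.5],0],[0.95,[0,0.15,6.5],0],[0.95,[0,0.15,7],0],[0.95,[0,0.15,7],0],[0.95,[0,0.15,7],0]]';python3 -c "
from h import *
go(.6187,.0981,.0825,92.9)"
```

```text
clock: 47.5
tool_pos: [0.6186, 0.0974, 0.0962]
eef_rot: [1.0, 0.026, -0.002, 0.001]
contact_force: [0.2, 0.2, -1.7]
opening: 0.158
now [0.6186 0.0974 0.0962] jaw yaw -87.1 q7 -1.27 open 0.158 clk 47.5 F [ 0.2  0.2 -1.7] 
 shift cm [ 0.02 -0.07  1.37] turn 0.0 (alt -180.0)
```

```bash
python3 -m inch '[[0.95,[0,-0.05,0.2],0],[0.95,[0,-0.05,0.5],0],[0.95,[0,-0.05,0.8],0],[0.95,[0,-0.05,1],0],[0.95,[0,-0.05,1.2],0],[0.95,[0,-0.05,1.2],0],[0.95,[0,-0.05,1.2],0]]';python3 -c "
from h import *
go(.6187,.0981,.0715,92.9)"
```

```text
clock: 48.2
tool_pos: [0.6179, 0.0972, 0.0833]
eef_rot: [1.0, 0.025, -0.003, 0.001]
contact_force: [0.7, -0.1, -1.3]
opening: 0.156
now [0.6179 0.0972 0.0833] jaw yaw -87.1 q7 -1.26 open 0.156 clk 48.2 F [ 0.7 -0.1 -1.3] 
 shift cm [ 0.09 -0.09  1.18] turn -0.0 (alt 180.0)
```

```bash
python3 -m inch '[[0.95,[0.05,-0.05,0],0],[0.95,[0.05,-0.05,0.2],0],[0.95,[0.05,-0.05,0.35],0],[0.95,[0.05,-0.05,0.5],0],[0.95,[0.05,-0.05,0.5],0]]';python3 -c "
from h import *
go(.6187,.0981,.0715,92.9)"
```

```text
clock: 48.7
tool_pos: [0.6182, 0.0978, 0.078]
eef_rot: [1.0, 0.025, -0.003, 0.001]
contact_force: [0.4, 0.7, -2.0]
opening: 0.155
now [0.6182 0.0978 0.078 ] jaw yaw -87.1 q7 -1.26 open 0.155 clk 48.7 F [ 0.4  0.7 -2. ] 
 shift cm [ 0.06 -0.03  0.65] turn -0.0 (alt 180.0)
```

```bash
python3 -m inch '[[0.95,[0,0,0.2],0],[0.95,[0,0,0.4],0],[0.95,[0,0,0.6],0],[0.95,[0,0,0.75],0],[0.95,[0,0,0.8],0],[0.95,[0,0,0.8],0],[0.72,[0,0,0.75],0],[0.7,[0,0,0.75],0],[0.7,[0,0,0.75],0],[0.7,[0,0,0.75],0],[0.7,[0,0,0],0],[0.7,[0,0,-4],0],[0.7,[0,0,-8],0],[0.7,[0,0,-11],0],[0.5,[-3,-3,-11],0],[0.5,[-6,-8,-11],0],[0.5,[-8,-12,-11],0],[0.5,[-8,-12,-11],0],[0.5,[-8,-12,-11],0]]'
python3 - <<'E'
from h import *
go(.615,.186,.16,2.9)
i=snap("side","side5"); snap("top","top5"); crop(i,240,180,120,120,6,"s5c")
E
```

```text
clock: 50.6
tool_pos: [0.5323, 0.2157, 0.189]
eef_rot: [1.0, 0.027, -0.003, 0.0]
contact_force: [0.7, 0.6, -0.5]
opening: 0.499
now [0.5323 0.2157 0.189 ] jaw yaw -86.9 q7 -1.49 open 0.499 clk 50.6 F [ 0.7  0.6 -0.5] 
 shift cm [8.11 3.41 2.85] turn -89.8 (alt 90.2)
```

View pics/s5c.png

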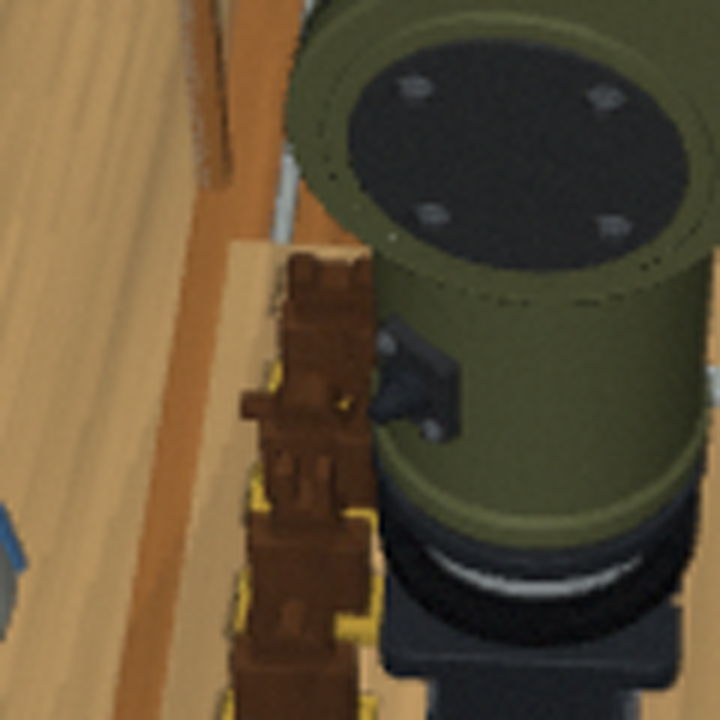

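View pics/side5.png

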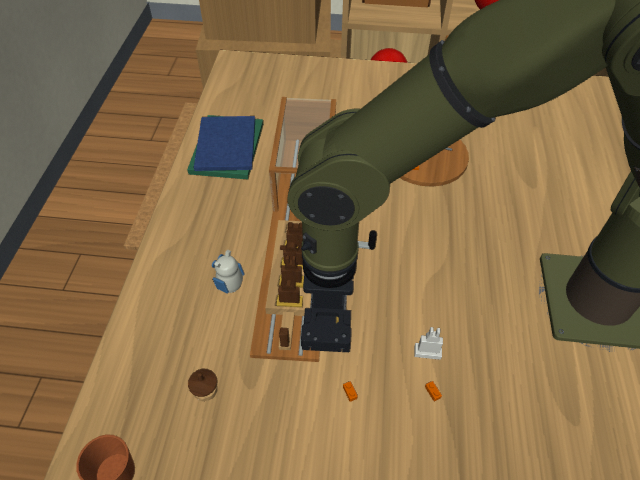

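Run:
```python
import cv2
cv2.imwrite("pics/top5b.png",cv2.convertScaleAbs(cv2.imread("pics/top5.png"),alpha=1.7))
```

```text
(no output)
```

View pics/top5b.png

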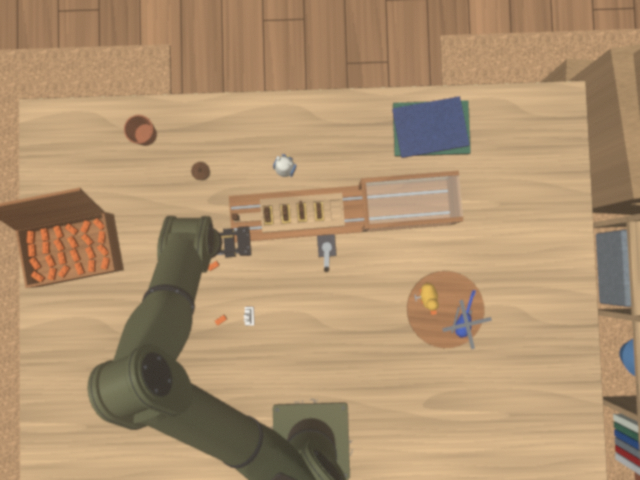

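```bash
python3 -m inch '[[0.5,[1,0,0],-8],[0.5,[2,0.5,0],-16],[0.5,[3,1,0],-24],[0.5,[4,1.5,0],-32],[0.5,[5,2,0],-40],[0.5,[6,2.5,0],-48],[0.5,[7,3,0],-56],[0.5,[8,3.4,0],-64],[0.5,[8.1,3.4,1],-72],[0.5,[8.1,3.4,2],-80],[0.5,[8.1,3.4,2.8],-90],[0.5,[8.1,3.4,2.8],-90],[0.5,[8.1,3.4,2.8],-90],[0.5,[8.1,3.4,2.8],-90]]'
python3 - <<'E'
from h import *
go(.615,.186,.056,2.9)
i=snap("side","side6"); crop(i,240,180,120,180,4,"s6c")
E
```

```text
clock: 52.1
tool_pos: [0.6163, 0.1828, 0.1608]
eef_rot: [0.691, 0.723, -0.002, -0.001]
contact_force: [-0.2, 0.7, -0.2]
opening: 0.5
now [0.6163 0.1828 0.1608] jaw yaw 2.6 q7 -0.29 open 0.5 clk 52.1 F [-0.2  0.7 -0.2] 
 shift cm [ 0.34 -0.06 10.48] turn -0.3 (alt 179.7)
```

View pics/s6c.png

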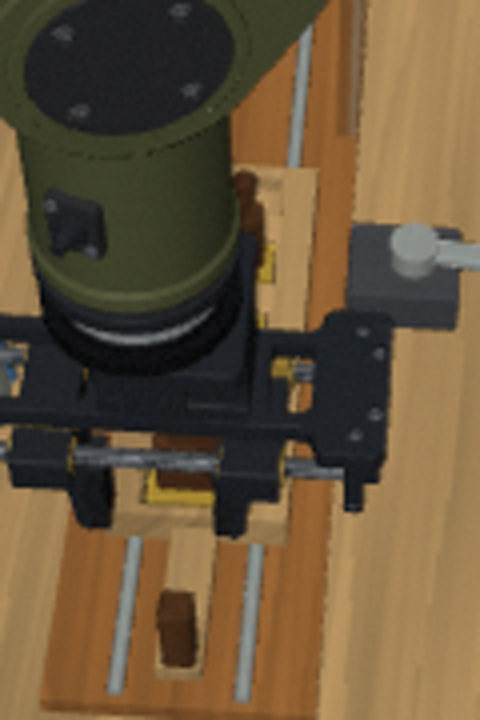

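```bash
python3 -m inch '[[0.5,[0.3,0,3],0],[0.5,[0.3,0,6],0],[0.5,[0.3,0,9],0],[0.5,[0.3,0,10.4],0],[0.5,[0.3,0,10.4],0],[0.95,[0.3,0,10.4],0],[0.95,[0.3,0,10.4],0],[0.95,[0.3,0,10.4],0],[0.95,[0.3,0,10.4],0],[0.95,[0.3,0,10.4],0],[0.95,[0.3,0,10.4],0],[0.95,[0.3,0,10.4],0],[0.95,[0.3,0,10.4],0],[0.95,[0.3,0,10.4],0],[0.95,[0.3,0,10.4],0],[0.95,[0.3,0,10.4],0]]' 25
python3 - <<'E'
from h import *
a=np.radians(2.9); go(.615+.27*np.sin(a),.186-.27*np.cos(a),.056,2.9)
E
```

```text
clock: 53.75
tool_pos: [0.6149, 0.1869, 0.0574]
eef_rot: [0.689, 0.725, -0.002, -0.002]
contact_force: [-1.5, -0.5, 6.0]
opening: 0.173
now [0.6149 0.1869 0.0574] jaw yaw 2.9 q7 -0.29 open 0.173 clk 53.8 F [-1.5 -0.5  6. ] 
 shift cm [-2.709e+01  2.000e-02  1.600e-01] turn -0.0 (alt 180.0)
```

```bash
python3 -m inch '[[0.95,[-0.3,0,0],0],[0.95,[-0.8,0,0],0],[0.95,[-1.5,0,0],0],[0.95,[-2.5,0,0],0],[0.95,[-3.5,0,0],0],[0.95,[-4.5,0,0],0],[0.95,[-5.5,0,0],0],[0.95,[-6.5,0,0],0],[0.95,[-7.5,0,0],0],[0.95,[-8.5,0,0],0],[0.95,[-9.5,0,0],0],[0.95,[-10.5,0,0],0],[0.95,[-11.5,0,0],0],[0.95,[-12.5,0,0],0],[0.95,[-13.5,0,0],0],[0.95,[-14.2,0,0],0],[0.95,[-14.7,0,0],0],[0.95,[-15,0,0],0],[0.95,[-15,0,0],0]]'
python3 - <<'E'
from h import *
a=np.radians(2.9); go(.615+.27*np.sin(a),.186-.27*np.cos(a),.056,2.9)
i=snap("side","side7"); crop(i,220,90,160,200,3,"s7c")
E
```

```text
clock: 55.65
tool_pos: [0.6223, 0.0373, 0.0573]
eef_rot: [0.689, 0.725, -0.002, -0.002]
contact_force: [-2.7, 0.4, 5.8]
opening: 0.184
now [0.6223 0.0373 0.0573] jaw yaw 2.9 q7 -0.11 open 0.184 clk 55.6 F [-2.7  0.4  5.8] 
 shift cm [-12.11   0.03   0.14] turn -0.0 (alt 180.0)
```

View pics/s7c.png

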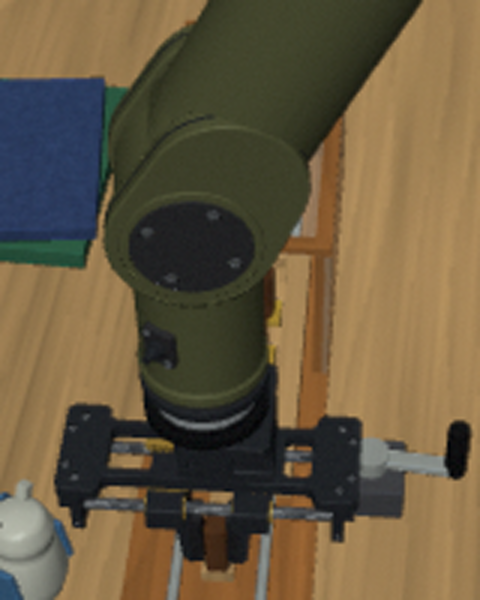

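```bash
python3 -m inch '[[0.95,[-0.3,0,0],0],[0.95,[-0.8,0,0],0],[0.95,[-1.5,0,0],0],[0.95,[-2.5,0,0],0],[0.95,[-3.5,0,0],0],[0.95,[-4.5,0,0],0],[0.95,[-5.5,0,0],0],[0.95,[-6.5,0,0],0],[0.95,[-7.5,0,0],0],[0.95,[-8.5,0,0],0],[0.95,[-9.5,0,0],0],[0.95,[-10.5,0,0],0],[0.95,[-11.2,0,0],0],[0.95,[-11.7,0,0],0],[0.95,[-12,0,0],0],[0.95,[-12.2,0,0],0],[0.95,[-12.4,0,0],0],[0.95,[-12.4,0,0],0]]'; python3 -m inch '[[0.95,[-0.2,0,0],0],[0.95,[-0.4,0,0],0],[0.95,[-0.6,0,0],0],[0.95,[-0.6,0,0],0]]'
```

```text
clock: 57.5
tool_pos: [0.6284, -0.0861, 0.0574]
eef_rot: [0.689, 0.725, -0.002, -0.002]
contact_force: [-2.3, 2.2, 5.0]
opening: 0.177
clock: 57.9
tool_pos: [0.6287, -0.0921, 0.0574]
eef_rot: [0.689, 0.725, -0.002, -0.002]
contact_force: [-2.7, 2.2, 5.6]
opening: 0.173
```

```bash
python3 -m inch '[[0.95,[-0.2,0,0],0],[0.95,[-0.4,0,0],0],[0.95,[-0.6,0,0],0],[0.95,[-0.6,0,0],0]]'; python3 -m inch '[[0.95,[-0.2,0,0],0],[0.95,[-0.4,0,0],0],[0.95,[-0.4,0,0],0]]'
```

```text
clock: 58.3
tool_pos: [0.6287, -0.0923, 0.0574]
eef_rot: [0.688, 0.726, -0.0, -0.005]
contact_force: [-3.9, 10.5, 8.6]
opening: 0.178
clock: 58.6
tool_pos: [0.6287, -0.0924, 0.0573]
eef_rot: [0.687, 0.727, 0.001, -0.007]
contact_force: [-5.3, 15.9, 8.9]
opening: 0.176
```

```bash
python3 -m inch '[[0.95,[0.4,0,0],0],[0.95,[0.8,0,0],0],[0.7,[0.8,0,0],0],[0.6,[0.8,0,0],0],[0.6,[0.8,0,0],0],[0.6,[0.8,0,0],0],[0.6,[0.8,0,0],0],[0.6,[0.8,0,-4],0],[0.6,[0.8,0,-8],0],[0.6,[3,-4,-8],0],[0.6,[6,-9,-8],0],[0.6,[9,-14,-8],0],[0.6,[9,-18,-8],0],[0.6,[9,-22,-8],0],[0.6,[9,-22,-8],0]]'
python3 - <<'E'
from h import *
go(.469,-.058,.14,3)
i=snap("side","side8"); crop(i,240,90,140,190,4,"s8c")
E
```

```text
clock: 60.1
tool_pos: [0.3962, -0.0245, 0.138]
eef_rot: [0.689, 0.725, -0.007, -0.006]
contact_force: [0.4, -0.1, -0.6]
opening: 0.397
now [ 0.3962 -0.0245  0.138 ] jaw yaw 2.9 q7 -0.07 open 0.397 clk 60.1 F [ 0.4 -0.1 -0.6] 
 shift cm [-3.71  7.09 -0.32] turn -0.1 (alt 179.9)
```

View pics/s8c.png

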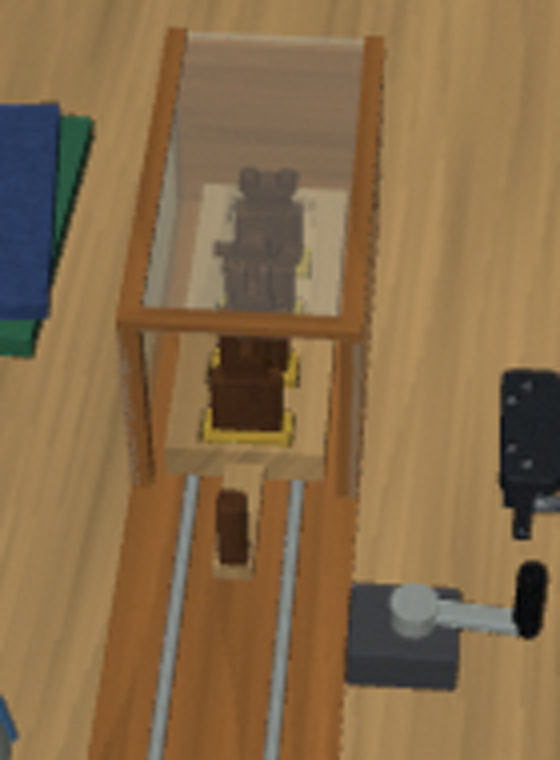

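```bash
python3 -m inch '[[0.6,[-1.5,3,0],0],[0.6,[-3,6,0],0],[0.6,[-3.5,7.1,0],0],[0.6,[-3.5,7.1,0],0],[0.6,[-3.5,7.1,0],0]]'; python3 -c "
from h import *
go(.468,-.0555,.0675,3)"
```

```text
clock: 60.65
tool_pos: [0.4784, -0.0553, 0.1373]
eef_rot: [0.689, 0.725, -0.002, -0.002]
contact_force: [-1.8, -0.1, 0.3]
opening: 0.402
now [ 0.4784 -0.0553  0.1373] jaw yaw 2.9 q7 -0.02 open 0.402 clk 60.6 F [-1.8 -0.1  0.3] 
 shift cm [ 0.04 -1.    6.98] turn -0.1 (alt 179.9)
```

```bash
python3 -m inch '[[0.6,[0,-1,0],0],[0.6,[0,-1,1],0],[0.6,[0,-0.9,1],0],[0.6,[0,-0.9,1],0]]'
python3 - <<'E'
from h import *
go(.468,-.0555,.0675,3)
i=snap("side"); crop(i,300,150,120,110,6,"s9c")
E
```

```text
clock: 61.05
tool_pos: [0.4689, -0.0556, 0.1271]
eef_rot: [0.689, 0.725, -0.003, -0.002]
contact_force: [-0.3, 0.1, -0.2]
opening: 0.396
now [ 0.4689 -0.0556  0.1271] jaw yaw 2.9 q7 -0.02 open 0.396 clk 61.0 F [-0.3  0.1 -0.2] 
 shift cm [ 0.02 -0.05  5.96] turn -0.1 (alt 179.9)
```

View pics/s9c.png

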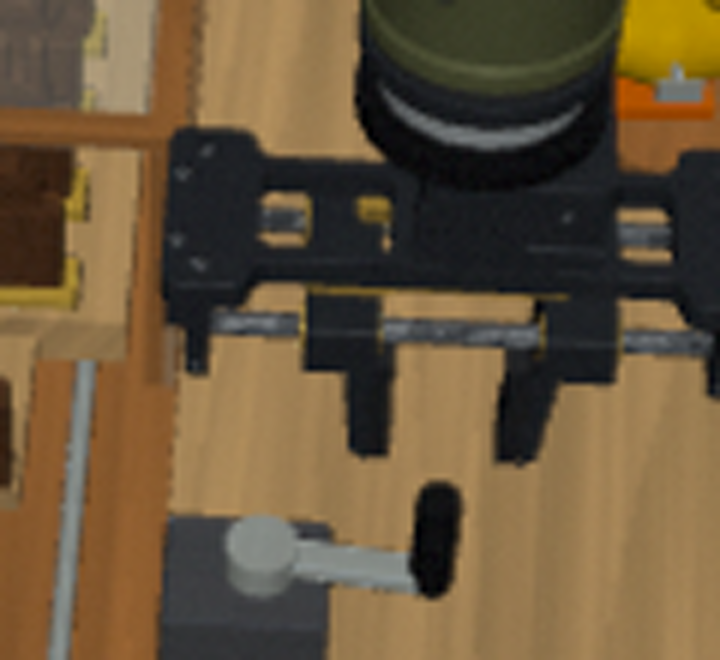

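```bash
python3 -m inch '[[0.6,[0.1,0,3],0],[0.6,[0.1,0,6],0],[0.6,[0.1,0,6],0],[0.95,[0.1,0,6],0],[0.95,[0.1,0,6],0],[0.95,[0.1,0,6],0],[0.95,[0.1,0,6],0],[0.95,[0.1,0,6],0],[0.95,[0.1,0,6],0],[0.95,[0.1,0,6],0],[0.95,[0.1,0,6],0],[0.95,[0.1,0,6],0]]' 25
python3 - <<'E'
from h import *
s=r.get_state(); R=Ro.from_quat(s["eef_rot"]).as_matrix(); p=s["tool_pos"]; print(p,s["opening"],s["contact_force"])
c=np.array([.528,-.058])
for f in np.radians(np.linspace(90,0,12)):
    q=c+.06*np.array([-np.sin(f),np.cos(f)]); q=np.r_[q,p[2]]
    print(np.degrees(f).round(0),(R.T@(q-p)*100).round(1))
E
```

```text
clock: 62.3
tool_pos: [0.467, -0.0552, 0.0684]
eef_rot: [0.689, 0.724, -0.004, -0.003]
contact_force: [-5.7, -0.2, 7.6]
opening: 0.171
[ 0.46695526 -0.05516746  0.06839816] 0.17061310463443397 [-5.69231438 -0.20882282  7.57861977]
90.0 [-0.3  0.1 -0. ]
82.0 [ 0.6  0.2 -0. ]
74.0 [ 1.4  0.4 -0. ]
65.0 [ 2.2  0.8 -0. ]
57.0 [ 2.9  1.2 -0. ]
49.0 [ 3.6  1.7 -0. ]
41.0 [ 4.1  2.4 -0. ]
33.0 [ 4.6  3.1 -0. ]
25.0 [ 5.   3.9 -0. ]
16.0 [ 5.2  4.7 -0. ]
8.0 [ 5.4  5.5 -0.1]
0.0 [ 5.4  6.4 -0.1]
```

```bash
python3 -m inch '[[0.95,[0.4,0,0],0],[0.95,[0.9,0.2,0],0],[0.95,[1.4,0.4,0],0],[0.95,[1.8,0.6,0],0],[0.95,[2.2,0.8,0],0],[0.95,[2.6,1,0],0],[0.95,[2.9,1.2,0],0],[0.95,[3.6,1.7,0],0],[0.95,[4.1,2.4,0],0],[0.95,[4.4,2.8,0],0],[0.95,[4.6,3.1,0],0],[0.95,[4.8,3.5,0],0],[0.95,[5,3.9,0],0],[0.95,[5,3.9,0],0]]'
python3 - <<'E'
from h import *
go(.525,.0015,.0675,3)
i=snap("side"); crop(i,270,150,120,130,6,"s10c")
E
```

```text
clock: 63.7
tool_pos: [0.5003, 0.001, 0.0677]
eef_rot: [0.688, 0.726, -0.004, -0.007]
contact_force: [-10.4, 8.8, 9.4]
opening: 0.175
now [0.5003 0.001  0.0677] jaw yaw 3.1 q7 -0.09 open 0.175 clk 63.7 F [-10.4   8.8   9.4] 
 shift cm [-0.08  2.47 -0.02] turn 0.1 (alt -179.9)
```

View pics/s10c.png

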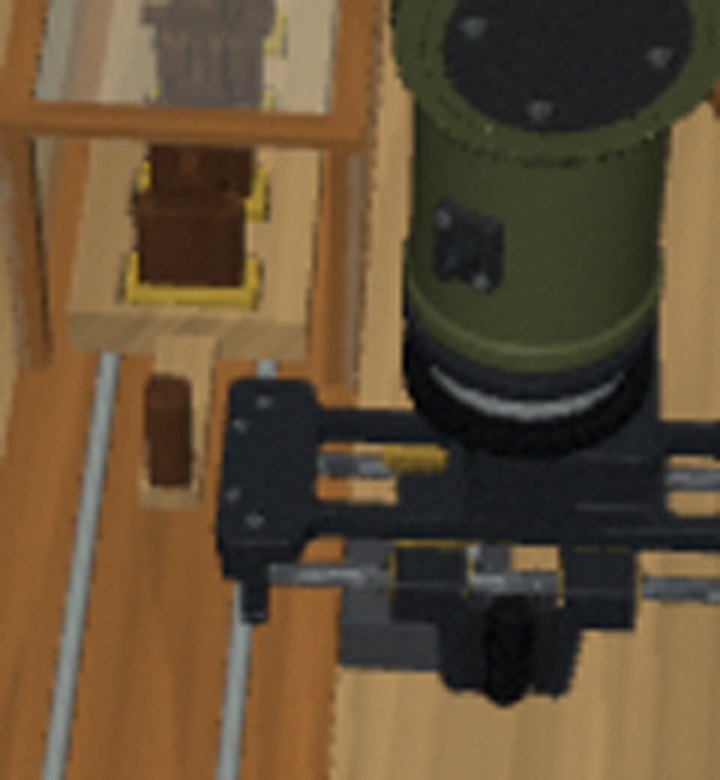

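```bash
python3 -m inch '[[0.95,[0,0.4,0],0],[0.95,[0,0.8,0],0],[0.95,[0,1.2,0],0],[0.95,[0,1.6,0],0],[0.95,[0,2,0],0],[0.95,[0,2.3,0],0],[0.95,[0,2.3,0],0]]'; python3 -m inch '[[0.95,[0,0.3,0],0],[0.95,[0,0.5,0],0],[0.95,[0,0.5,0],0]]'
python3 - <<'E'
from h import *
go(.525,.0015,.0675,3)
i=snap("side"); crop(i,270,150,120,130,6,"s11c")
E
```

```text
clock: 64.45
tool_pos: [0.524, 0.0037, 0.0675]
eef_rot: [0.687, 0.726, -0.003, -0.007]
contact_force: [-10.2, 10.7, 9.4]
opening: 0.174
clock: 64.75
tool_pos: [0.5243, 0.0038, 0.0673]
eef_rot: [0.687, 0.726, -0.007, -0.01]
contact_force: [-17.3, 11.2, 15.9]
opening: 0.169
now [0.5243 0.0038 0.0673] jaw yaw 3.2 q7 -0.09 open 0.169 clk 64.8 F [-17.3  11.2  15.9] 
 shift cm [-0.23  0.06 -0.02] turn 0.2 (alt -179.8)
```

View pics/s11c.png

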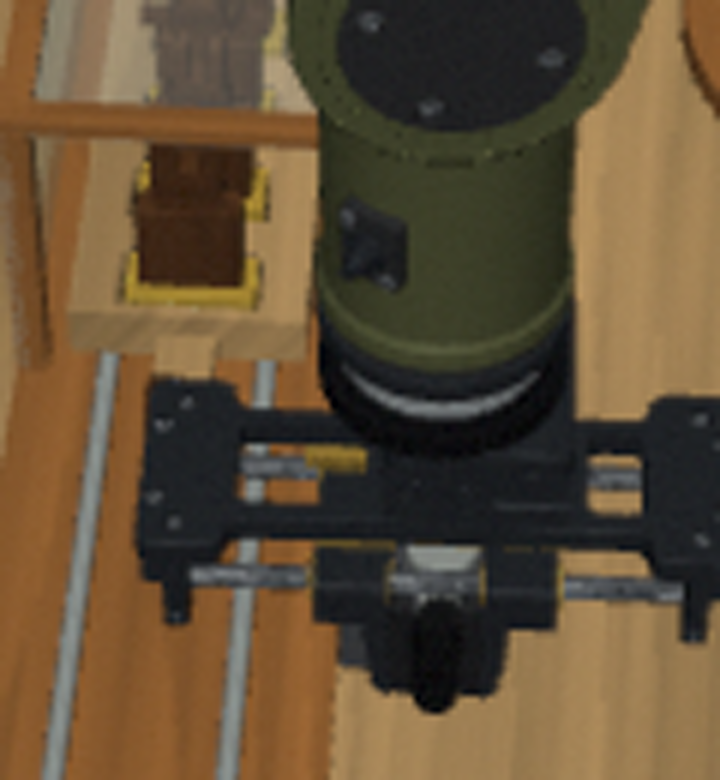

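```bash
python3 -m inch '[[0.95,[-0.3,-0.5,0],0],[0.95,[-0.3,-0.5,0],0],[0.8,[-0.3,-0.5,0],0],[0.6,[-0.3,-0.5,0],0],[0.6,[-0.3,-0.5,0],0],[0.6,[-0.3,-0.5,0],0],[0.6,[-0.3,-0.5,0],0],[0.6,[-0.3,-0.5,-4],0],[0.6,[-0.3,-0.5,-8],0],[0.6,[3,-4,-12],0],[0.6,[7,-8,-14],0],[0.6,[11,-12,-14],0],[0.6,[15,-14,-14],0],[0.6,[19,-14,-14],0],[0.6,[19,-14,-14],0],[0.6,[19,-14,-14],0]]'
python3 - <<'E'
from h import *
go(.525,.0015,.0675,3)
i=snap("side","side12"); crop(i,240,90,140,190,4,"s12c")
t=cv2.convertScaleAbs(snap("top","top12"),alpha=1.7); crop(t,220,160,250,110,3,"t12c")
K=(240,90)
E
```

```text
clock: 66.4
tool_pos: [0.3847, 0.1834, 0.2078]
eef_rot: [0.687, 0.726, -0.002, -0.002]
contact_force: [0.7, -0.6, -0.3]
opening: 0.397
now [0.3847 0.1834 0.2078] jaw yaw 3.1 q7 -0.46 open 0.397 clk 66.4 F [ 0.7 -0.6 -0.3] 
 shift cm [-18.93  13.08  13.97] turn 0.1 (alt -179.9)
```

View pics/s12c.png

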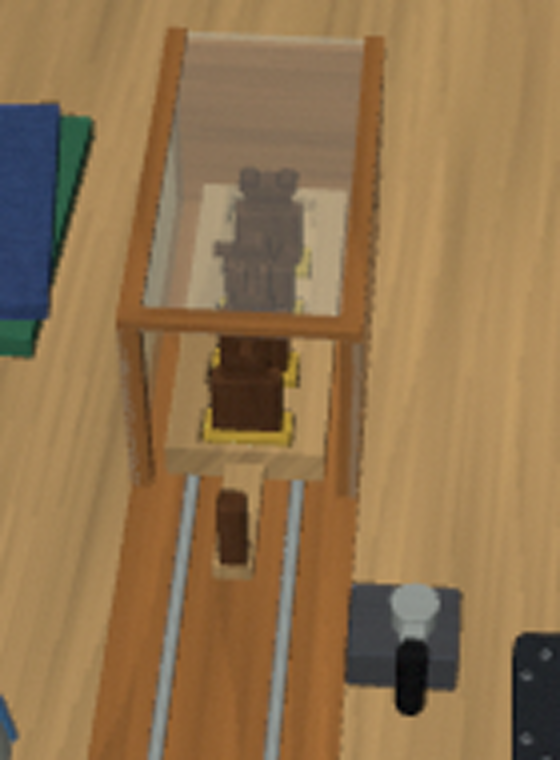

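View pics/t12c.png

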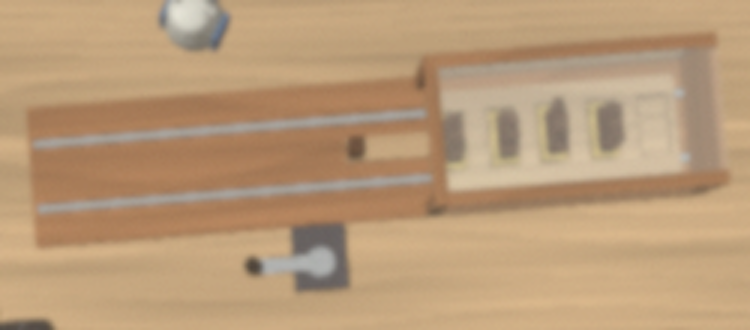

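View pics/side12.png

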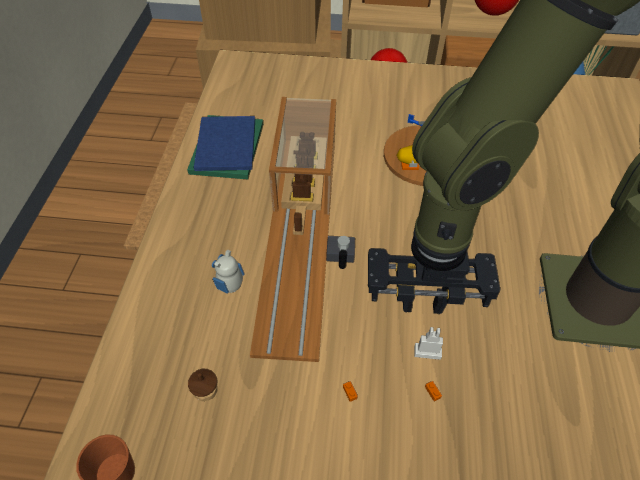

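```bash
python3 -m inch '[[0.6,[0,0,0],0],[0.6,[0,0,0],0]]'; python3 -c "
from plant import r; print(r.finish_job())"
```

```text
clock: 66.7
tool_pos: [0.3853, 0.1796, 0.2075]
eef_rot: [0.69, 0.723, -0.003, -0.001]
contact_force: [-0.2, 0.1, -0.6]
opening: 0.398
the job is handed in; nothing more can be done
None
```

The job is done and handed in at 66.7 s. I swung the clamp open to its stop and pulled the sled out to its stop. Bear, bird, rabbit and cat went into slots 1 to 4, with slot 0 left empty. Then I pushed the sled home with the clamp still open and locked the clamp again. There was no giraffe on the table.

- **Animals:** the last pictures from both cameras show all four upright in their slots inside the case. The bear first touched the edge of its slot with about 32 N, so I lifted it, moved it about 2 mm, and it then went in freely.
- **Sled:** its travel from stop to stop measured about 0.280 m, as it should be. It started about 10 mm short of fully home, and it now stands against the end stop.
- **Clamp:** I pushed it until it hit its stop, and in the top picture the lever lies parallel to the rails to within about half a degree.
- **Other toys:** I saw no change to them in the pictures, though the helicopter and part of the turntable were behind the arm in the last side view. The white rabbit was not touched.
- **A disagreement:** the top camera's fits of the animals were poor (off by 2–4 mm and several degrees), so I relied on the side camera for them. Its slot positions agreed with those worked out from gripping the handle to within about 1–2 mm.

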